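# Hold the sterile jar under the dispenser spout with tongs

### The arm

A 6-joint arm with a two-finger parallel gripper is mounted at the origin on the work surface. World frame = base frame: x ahead of the robot, y to its left, z up, the work surface at z = 0. Lengths are in m, angles in rad, forces in N, time in s.
With the tool pointing down it reaches from about 0.375 to 0.975 m from the base axis. Payload 3.8 kg.
Tool frame: the origin (TCP) lies on the centre line of the jaws, within the pads' length; the fingertips stand 25 mm ahead of it and the grasp point (between the pads) lies 6 mm ahead of it; z points along the fingers, y is the direction in which the jaws open and shut (so a half turn about z gives the same grasp; the last joint's range is limited). The gripper opens to 85 mm and grips with 20 to 120 N. Pads are 22 mm wide; open, the fingers measure 114 mm over their backs; the gripper's body (76 mm by 85 mm) begins 54 mm behind the grasp point. The pads swing forward as they close: fully open they stand 13 mm farther back than shut.
Start: joints at [-1.238, 0.264, 1.604, -0, 1.274, -0.037], TCP at [0.244, -0.629, 0.256] pointing down, gripper open.
Joint ranges: [-2.63, 2.63], [-0.94, 2.18], [0.31, 2.57], [-1.31, 4.45], [0, 2.66], [-2.55, 2.55]. Speed limits (rad/s): [2.57, 2.57, 3.14, 3.14, 3.14, 3.14].

### API

Orientations are given as a rotation vector (axis times angle).
In Python, from workcell import bot gives the robot as it stands.
- The arm moves only by the tool servo_tool, never from a script. Its argument "moves" is a list of rows, each a list of 3 entries, a list of its own where there are three numbers: the closure in counts, from 0 (fully open) to 255 (shut), then the shift along the tool's x, y, z in m, then the turn about the tool's z in rad. A call has exactly 8 rows; each row shifts and turns the pose as measured when the row begins, along the tool's axes as they then stand; what a row does not reach is not made up. A row lasts 1/12 s, in which the tool goes at most 41.7 mm and 7.16 degrees, less where a joint would pass 70% of its speed; a pose out of reach is approached as far as the arm can. A call is refused whole if a number of a shift passes 0.0417 or a number of a turn 0.125, either way. A call with a gripper value outside its range is refused whole. The fingers move at their own pace and stop on an object; "newtons" is the grip in N (left out, the last holds). Time passes only in rows, so rows that do not move let the fingers close, or fill a call up. It gives the time, the measured TCP pose, the force and the opening at its end, in the units of the state.
- bot.read_state(): the state, without advancing time (a new reading comes with each control period).
- bot.read_camera(name): name is "side" or "top" or "wrist"; returns a dict with "pixels" (480x640x3 uint8, red, green, blue), "depth" (480x640 float32, m along the optical axis (not along the pixel's ray), 0 where there is no reading), "intrinsics" (3x3 intrinsics, pixels), "R" (3x3) and "t" (3): a world point X has camera coordinates R X + t. Camera axes: x right, y down, z forward; pixel columns grow to the right and rows downward; lengths in m; the calibration is good to about 2 mm. A picture is of the moment at which its call begins.
- bot.finish_job(): hands the job in, once; it reports no verdict.
The state is a dict: "time": time; "q": joint angles; "joint_vel": joint speeds; "joint_torque": joint torques, N m; "tool_pos": TCP position; "tcp_rot": TCP orientation; "wrist_force": force on the tool from outside, world axes, zero at the start; "torque": the same for the moment, N m; "width": opening from 0.0 (shut) to 1.0 (fully open).
Only numpy, scipy, OpenCV 4.12 (cv2) and the standard library are available. Lean on these libraries where they do the work, as an engineer would, in place of code of your own. Each camera call takes 0.05 s, during which the arm holds its last target.

### The job

Pick up the steel spring tongs from their rest, close them on the short straight glass jar that stands on the warming plate, and lift it out. The jar is sterile, so only the tongs may touch it; the narrow vial and the wide dish beside it stay standing where they are. Finish holding the jar upright in the tongs, clear of everything, its open mouth centred just below the tip of the dispenser's spout without touching it, ready to be filled: the program ends while still holding it there.

Things in the scene. Friction and masses are not known exactly. Their poses are not given: they have to be found in the camera images.
- tongs: Steel spring tongs, 225 mm long, 90 g, lying flat, so they open and close level. Origin midway between the two black ribbed finger grips (20 mm high), at mid-height of the 18 mm high strips; 45 mm above the bench at the start, and the tongs balance near it. x points to the jaws, y to the left arm, z up. The bow that joins the arms ends 108 mm behind the origin.
- tongs_left: Left (+y) arm of the tongs; origin at its pivot, 95 mm behind the tongs' origin and 12.5 mm left of their middle. Its ribbed grip, to be pressed on its outside, reaches 27 mm either way of the tongs' origin along x. It swings inward up to 0.16 rad against its spring, 0.07 rad when closed on the jar.
- tongs_right: Right (-y) arm, mirror image of the left. Width over both grips: 61 mm free, 48 mm closed on the jar, grip faces nearly parallel. Spring: 0.6 N at each grip per mm that this width is narrowed (about 4 N at 55 mm, 8 N at 48 mm); let go, the tongs spring open. The jaw gap closes 2.1 mm per mm of grip width.
- tongs_jaws (a point): Centre of the jaws, 105 mm ahead of the tongs' origin along x, same height. Each jaw has a shallow upright V of black rubber, 24 mm long, 20 mm high, that centres a 36 mm round here. Gap between the pads 64 mm free, 36 mm on the jar; outside of the jaws 83 mm free, 55 mm on the jar. The arms go on 17 mm beyond this point.
- rest: Low instrument rest, fixed: white base 150 x 130 x 4 mm, two steel cross bars along its y, 60 mm before and behind the middle, tops 36 mm above the bench, ending in upright pins (50 mm high, 116 mm apart). The tongs lie across the bars, jaws roughly to the rest's +x. Origin in the middle of the underside. The bench is at height 0.
- warming_plate: Warming plate, red casing and flat dark top, fixed: 160 mm along its x, 300 mm along its y, top 70 mm above the bench. Origin in the middle of its underside; its -x side faces the robot. The three glasses stand in a row along its y, about 95 mm apart and 20 mm nearer the robot than the middle, in any order.
- jar: The jar to take: short straight open glass jar, 36 mm diameter, 45 mm high, about 30 g (20 to 45 g). A squeeze of about 30 N on the grips of the tongs holds it well. Origin in the centre of its underside, z up.
- jar_mouth (a point): Centre of the jar's open mouth, 45 mm above its underside.
- tall_vial: Narrow glass vial, 24 mm diameter, 70 mm high; to be left. Origin in the centre of its underside, z up.
- wide_dish: Low wide glass dish, 56 mm diameter, 32 mm high; to be left. Origin in the centre of its underside, z up.
- dispenser: Brown bottle, 86 mm diameter, with a white hand pump on its neck, 308 mm high in all, fixed. Origin in the centre of its underside. A thin white spout (8 mm) leaves the pump towards the bottle's -x, reaches 125 mm from the bottle's axis at up to 242 mm height and bends down at its end.
- spout_tip (a point): Lower end of the spout, pointing straight down, 212 mm above the bench and 125 mm from the bottle's axis.
Mind the look-alikes: they are no part of the job. What is shaped like the jar but blue or orange is not meant.

How it is judged:
By the outcome, as a careful person would: the job done as asked, in the order asked, and still so for the second after the job is handed in, while the arm keeps its last pose, push and grip.
It also fails if it takes over 54 s, if anything falls off the work surface, if the arm or the gripper's body presses on something with over 40 N, if the wrist force passes 120 N, or if a joint passes its speed limit or range.

## Working session

There is one attempt and no reset: what is moved stays moved. The work goes in short steps, Python scripts to look and compute and a tool call to move; the robot and the scene stay as the last step left them, time stands still between calls to the robot, and variables do not carry over. Pictures are saved under pics/ and viewed, and the job is handed in when it is done.

Besides the shell and the picture viewer there is one more tool, called after "Request:" as name(argument=value, ...), one argument or row to a line, values as JSON. servo_tool: Moves the arm, as the interface text tells. Its arguments: {"type":"object","properties":{"moves":{"type":"array","items":{"type":"array"}},"newtons":{"type":"number"}},"required":["moves"]}

```bash
ls; mkdir -p pics
cat > h.py <<'E'
import numpy as np, cv2, pickle
from workcell import bot
def snap(name, tag):
    c=bot.read_camera(name); 
    cv2.imwrite(f'pics/{tag}.png', c['pixels'][:,:,::-1]); pickle.dump(c,open(f'pics/{tag}.pkl','wb')); return c
def load(tag): return pickle.load(open(f'pics/{tag}.pkl','rb'))
def ray(c,u,v):
    K,R,t=map(np.array,(c['intrinsics'],c['R'],c['t']))
    d=R.T@np.linalg.solve(K,[u,v,1.]); o=-R.T@t; return o,d
def onz(c,u,v,z):
    o,d=ray(c,u,v); return o+d*(z-o[2])/d[2]
def proj(c,X):
    K,R,t=map(np.array,(c['intrinsics'],c['R'],c['t'])); p=K@(R@np.array(X)+t); return p[:2]/p[2]
def cloud(c):
    K,R,t=map(np.array,(c['intrinsics'],c['R'],c['t']))
    v,u=np.mgrid[:480,:640]; d=c['depth']
    P=np.stack([u,v,np.ones_like(u)],-1)@np.linalg.inv(K).T*d[...,None]
    return (P-t)@R
E
python3 - <<'E'
from h import *
for n in ['top','side','wrist']:
    c=snap(n,n+'0'); print(n,-np.array(c['R']).T@c['t'],np.array(c['R'])[2],c['intrinsics'][0])
print(bot.read_state())
E
```

```text
pics
top [ 0.51445015 -0.07115445  1.18392189] [ 0.09063704  0.0237162  -0.99560156] [536.82255402   0.         311.77109451]
side [ 0.56685859 -0.65266951  0.87778643] [ 0.03042424  0.63718802 -0.77010765] [473.93504846   0.         311.67747929]
wrist [ 0.30980005 -0.60352971  0.37315746] [-0.25720395 -0.0968504  -0.96149162] [334.27095193   0.         316.0265883 ]
{'time': 0.15, 'q': array([-1.23789640e+00,  2.64613017e-01,  1.60508700e+00, -1.98815689e-05,
        1.27373448e+00, -3.69012811e-02]), 'joint_vel': array([ 0.00056614, -0.00135388, -0.00414355,  0.00144855,  0.00110517,
        0.00011256]), 'joint_torque': array([ 4.88290198e-05, -5.15904164e+01, -3.67960382e+01, -2.75873703e-05,
        8.05782649e-03, -1.34859113e-05]), 'tool_pos': array([ 0.24377847, -0.62885619,  0.25521141]), 'tcp_rot': array([-3.08625311e+00, -5.77252741e-01,  4.55887394e-04]), 'wrist_force': array([-0.29425191,  0.02489464, -0.04471944]), 'torque': array([0.03076903, 0.02720822, 0.03718595]), 'width': 0.9978899147447219}
```

View pics/top0.png

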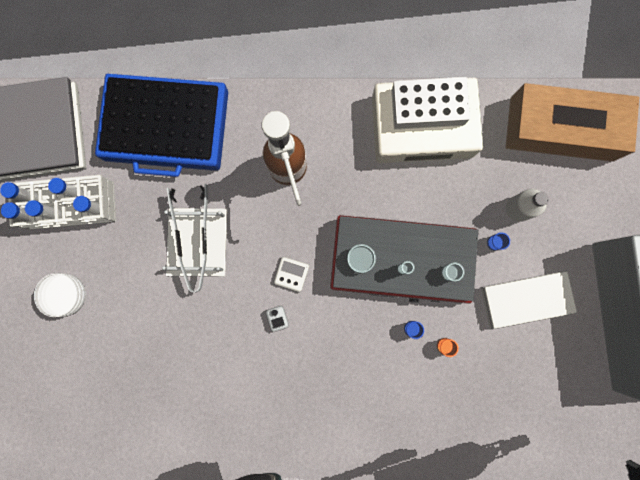

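View pics/side0.png

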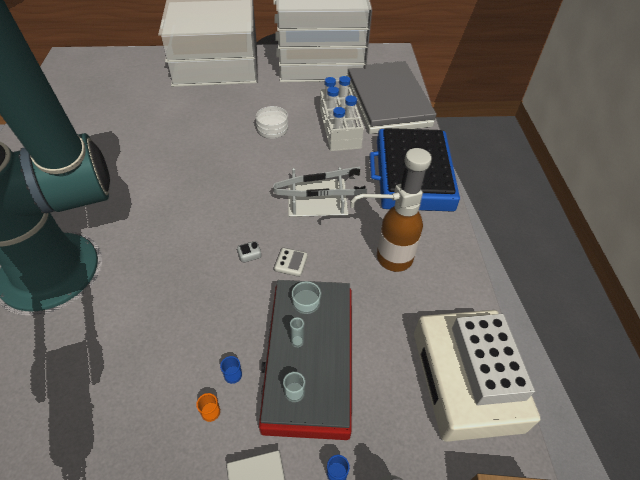

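View pics/wrist0.png

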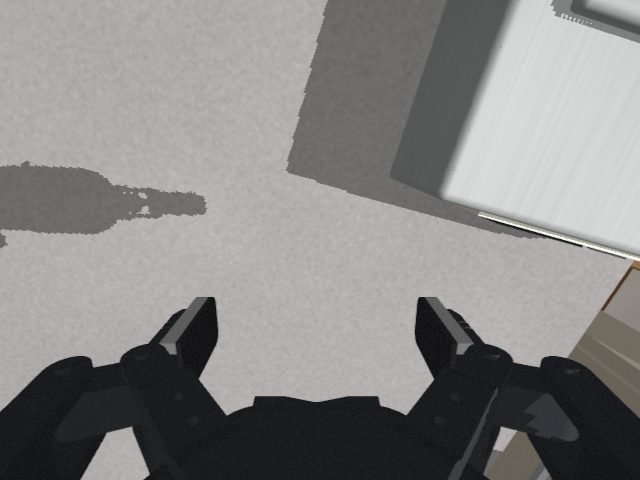

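Run:
```python
from h import *
t=load('top0')['pixels'][:,:,::-1]; s=load('side0')['pixels'][:,:,::-1]
a=cv2.resize(t[175:305,150:245],None,fx=4.2,fy=4.2,interpolation=cv2.INTER_CUBIC)
b=cv2.resize(t[100:220,250:320],None,fx=4.2,fy=4.2,interpolation=cv2.INTER_CUBIC)
b=cv2.copyMakeBorder(b,0,a.shape[0]-b.shape[0],0,0,cv2.BORDER_CONSTANT)
cv2.imwrite('pics/a.png',np.hstack([a,b]))
cv2.imwrite('pics/b.png',cv2.resize(t[205:310,325:485],None,fx=5,fy=5,interpolation=cv2.INTER_CUBIC))
cv2.imwrite('pics/c.png',cv2.resize(s[150:280,265:425],None,fx=4.5,fy=4.5,interpolation=cv2.INTER_CUBIC))
cv2.imwrite('pics/d.png',cv2.resize(s[275:440,255:360],None,fx=3.6,fy=3.6,interpolation=cv2.INTER_CUBIC))
```

```text
(no output)
```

View pics/a.png

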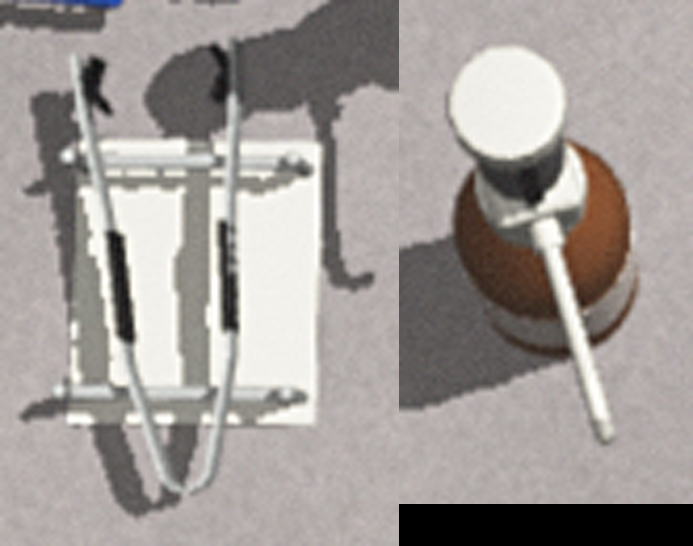

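View pics/b.png

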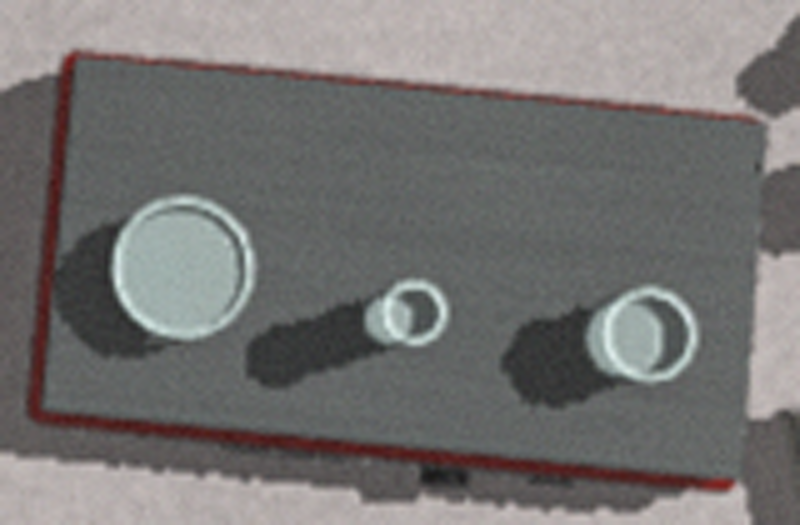

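View pics/c.png

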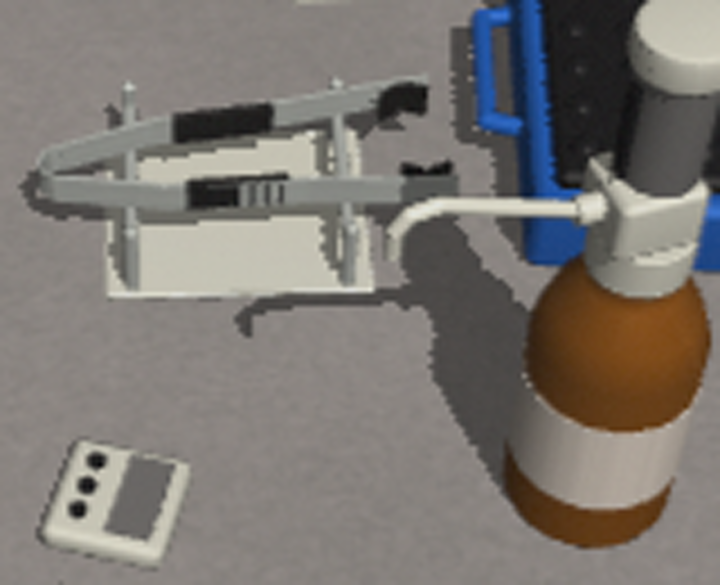

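View pics/d.png

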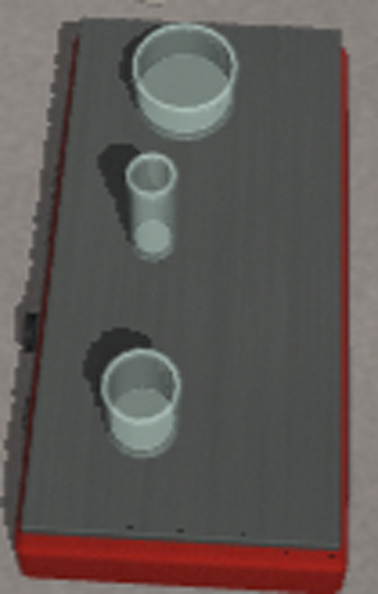

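Run:
```python
from h import *
for tag in ['top0','side0']:
    c=load(tag); z=0.115
    u,v={'top0':(455,271.8),'side0':(294.2,381.9)}[tag]
    print(tag,'jar mouth',onz(c,u,v,.115))
    for nm,uu in {'top0':{'dish':(361.6,258.2,.102),'vial':(408,267.8,.14)},'side0':{'dish':(306.5,294.5,.102),'vial':(297,323.3,.14)}}[tag].items():
        print(nm,onz(c,*uu))
    C=cloud(c)
    print('depth at jar', C[int(v),int(u)], 'rim')
    print('spout tip', *( [onz(c,298.8,203.3,.216)] if tag=='top0' else [onz(c,352.5,207.5,.212)]))
c=load('top0');C=cloud(c);p=c['pixels'].astype(int)
for n,(x0,x1,y0,y1) in {'L':(173,184,226,260),'R':(198,209,225,260)}.items():
    m=np.zeros((480,640),bool); m[y0:y1,x0:x1]=(p.max(2)[y0:y1,x0:x1]<60)
    P=C[m]; P=P[(P[:,2]>.02)]; print(n,m.sum(),len(P),P.mean(0),P.min(0),P.max(0))
    T=P[P[:,2]>.05]; print(len(T),T.mean(0),T.min(0),T.max(0))
    x=P[:,0]; print('slope dy/dx',np.polyfit(T[:,0],T[:,1],1))
v=[(76,55),(236,40),(180,490)]
for a in v: print(onz(c,a[0]/4.2+150,a[1]/4.2+175,.054))
# bottle, plate corners
for a in [(33,415),(735,487),(765,122),(72,55)]: print('plate',onz(c,a[0]/5+325,a[1]/5+205,.07))
for a in [(457,100),(565,100)]: print('pump',onz(c,(a[0]-399)/4.2+250,a[1]/4.2+100,.308))
c=load('side0')
print('bottle base', onz(c,(505+670)/2/4.5+265,545/4.5+150,.0))
```

```text
top0 jar mouth [ 0.55519709 -0.32965469  0.115     ]
dish [ 0.58130291 -0.14612039  0.102     ]
vial [ 0.56113048 -0.23321864  0.14      ]
depth at jar [ 0.55842785 -0.33975001  0.0733489 ] rim
spout tip [ 0.67353124 -0.0237009   0.216     ]
side0 jar mouth [ 0.55611481 -0.33142803  0.115     ]
dish [ 0.58219913 -0.15105939  0.102     ]
vial [ 0.56289994 -0.23501947  0.14      ]
depth at jar [ 0.5552547  -0.3138564   0.07720073] rim
spout tip [ 0.6748699  -0.02646311  0.212     ]
L 68 68 [0.61263945 0.23595165 0.06721258] [ 0.51445015 -0.07115445  0.04224212] [0.64088733 0.24607991 1.18392189]
44 [0.61261061 0.23382274 0.07895424] [ 0.51445015 -0.07115445  0.0501131 ] [0.64088733 0.24607991 1.18392189]
slope dy/dx [ 1.57223754 -0.72934666]
R 45 45 [0.61269187 0.17999364 0.07662426] [ 0.51445015 -0.07115445  0.04185352] [0.64545996 0.18875098 1.18392189]
32 [0.61256553 0.17786919 0.08897063] [ 0.51445015 -0.07115445  0.0502172 ] [0.64545996 0.18803326 1.18392189]
slope dy/dx [ 1.56657787 -0.78176241]
[0.73132701 0.26551109 0.054     ]
[0.739569   0.18354153 0.054     ]
[0.51050018 0.20530925 0.054     ]
plate [ 0.52106549 -0.08657952  0.07      ]
plate [ 0.49457995 -0.37430242  0.07      ]
plate [ 0.64523338 -0.38917407  0.07      ]
plate [ 0.6712376  -0.10184161  0.07      ]
pump [0.79269257 0.03216083 0.308     ]
pump [ 0.79282176 -0.01099163  0.308     ]
bottle base [ 0.78904409 -0.02860686  0.        ]
```

Run:
```python
from h import *
c=load('top0');C=cloud(c);p=c['pixels'].astype(int)
for n,(x0,x1,y0,y1) in {'L':(173,184,226,260),'R':(198,209,225,260)}.items():
    m=np.zeros((480,640),bool); m[y0:y1,x0:x1]=(p.max(2)[y0:y1,x0:x1]<60)
    v,u=np.nonzero(m&(c['depth']>0)); 
    P=C[v,u]; T=P[(P[:,2]>.049)&(P[:,2]<.06)]; print(n,len(T),T.mean(0),T.min(0),T.max(0), np.polyfit(T[:,0],T[:,1],1)[0])
s=load('side0')
for a in [(428,77),(458,178)]: print('side tips',onz(s,a[0]/4.5+265,a[1]/4.5+150,.054))
for a in [(40,170)]: print('side bow',onz(s,a[0]/4.5+265,a[1]/4.5+150,.047))
for a,b in [((172,117),(273,103)),((187,180),(289,174))]:
    print('side grip top edges',onz(s,a[0]/4.5+265,a[1]/4.5+150,.055),onz(s,b[0]/4.5+265,b[1]/4.5+150,.055))
```

```text
L 45 [0.61445499 0.24083192 0.05308644] [0.58781539 0.23538885 0.04936459] [0.64088733 0.24607991 0.05770251] 0.160125418127695
R 34 [0.61589713 0.18595454 0.05328479] [0.59444093 0.18230938 0.0492183 ] [0.64545996 0.18875098 0.0569438 ] 0.08788594025362954
side tips [0.73342381 0.26441597 0.054     ]
side tips [0.7414529  0.18184922 0.054     ]
side bow [0.51160232 0.20196952 0.047     ]
side grip top edges [0.58570198 0.23408597 0.055     ] [0.64314848 0.24400166 0.055     ]
side grip top edges [0.59258936 0.18360377 0.055     ] [0.64870732 0.18664674 0.055     ]
```

Request:
servo_tool(
  moves=[
    [0,[0.028,-0.028,0],0.09],
    [0,[0.025,-0.031,0],0.09],
    [0,[0.022,-0.033,0],0.09],
    [0,[0.0196,-0.035,0],0.0],
    [0,[0.0196,-0.035,0],0.0],
    [0,[0.0196,-0.035,0],0.0],
    [0,[0.0196,-0.035,0],0.0],
    [0,[0.0196,-0.035,0],0.0],
  ],
)

```text
time: 0.82
tool_pos: [0.3727, -0.3323, 0.2497]
tcp_rot: [-3.135, -0.114, 0.007]
wrist_force: [1.1, -0.9, 0.0]
width: 0.998
```

Request:
servo_tool(
  moves=[
    [0,[0.019,-0.035,0],-0.015],
    [0,[0.019,-0.035,0],0],
    [0,[0.019,-0.035,0],0],
    [0,[0.019,-0.035,0],0.0],
    [0,[0.019,-0.035,0],0.0],
    [0,[0.019,-0.035,0],0.0],
    [0,[0.019,-0.035,0],0.0],
    [0,[0.019,-0.035,0],0.0],
  ],
)

```text
time: 1.48
tool_pos: [0.5012, -0.0247, 0.2496]
tcp_rot: [-3.135, -0.136, 0.004]
wrist_force: [0.3, -0.6, -0.6]
width: 1.002
```

```bash
cat >> h.py <<'E'
from scipy.spatial.transform import Rotation as Ro
def plan(tgt, psi):
    s=bot.read_state(); R=Ro.from_rotvec(s['tcp_rot']).as_matrix(); p=s['tool_pos']
    yaw=np.arctan2(R[1,0],R[0,0]); print('t',s['time'],'pos',p.round(4),'yaw %.4f'%yaw,'tilt',R[2].round(4),'F',s['wrist_force'].round(2),'w %.4f'%s['width'])
    d=np.array(tgt)-p; print('shift now-axes',(R.T@d).round(4),'turn %.4f'%(yaw-psi), 'final-axes x,y', np.round([d[0]*np.cos(psi)+d[1]*np.sin(psi), d[0]*np.sin(psi)-d[1]*np.cos(psi)],4))
E
python3 -c "
from h import *
plan([.6175,.213,.2],.095)"
```

```text
t 1.4833 pos [ 0.5012 -0.0247  0.2496] yaw 0.0864 tilt [-0.0025 -0.0037 -1.    ] F [ 0.3  -0.62 -0.64] w 1.0024
shift now-axes [ 0.1365 -0.2266  0.0501] turn -0.0086 final-axes x,y [ 0.1383 -0.2256]
```

Request:
servo_tool(
  moves=[
    [0,[0.02,-0.034,0.01],-0.009],
    [0,[0.02,-0.034,0.01],0],
    [0,[0.02,-0.034,0.01],0],
    [0,[0.02,-0.034,0.01],0.0],
    [0,[0.02,-0.034,0.01],0.0],
    [0,[0.02,-0.034,0.01],0.0],
    [0,[0.015,-0.02,0.01],0.0],
    [0,[0.0,0,0],0.0],
  ],
)

```text
time: 2.15
tool_pos: [0.6158, 0.2261, 0.1786]
tcp_rot: [-3.133, -0.163, -0.003]
wrist_force: [0.0, 0.2, -0.1]
width: 1.002
```

```bash
python3 -c "
from h import *
c=snap('wrist','wrist1')
plan([.6175,.213,.12],.095)"
```

```text
t 2.2 pos [0.6151 0.2247 0.1792] yaw 0.1038 tilt [ 0.0012 -0.0036 -1.    ] F [-0.57 -0.28  0.09] w 0.9980
shift now-axes [0.0011 0.0121 0.0591] turn 0.0088 final-axes x,y [0.0013 0.0119]
```

View pics/wrist1.png

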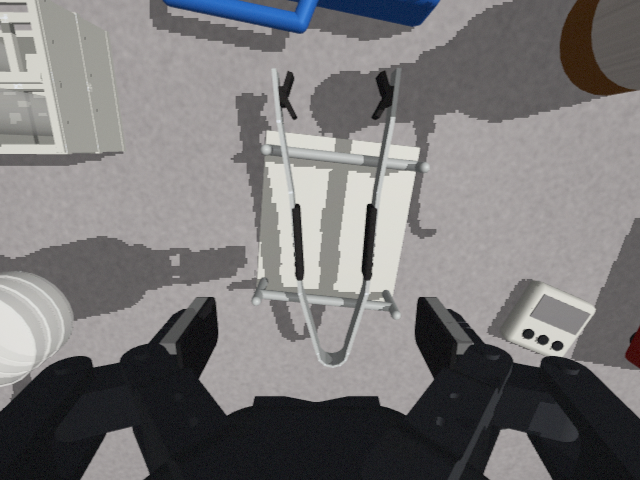

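Run:
```python
from h import *
c=load('wrist1'); o=lambda u,v,z=.054:onz(c,u,v,z)[:2]
L,R=o(275.5,70),o(398,69.5); B=o(333,366,.05); m=(L+R)/2
print(L,R,np.linalg.norm(L-R),m,B,np.linalg.norm(m-B),'yaw',np.arctan2(*(m-B)[::-1]))
g=[o(*a,.055) for a in [(293,205),(297,280),(376,206),(372,280)]]
for a in g: print(a)
C=np.mean(g,0); d=(g[0]+g[2]-g[1]-g[3]); print('grip centre',C,'yaw',np.arctan2(d[1],d[0]), np.linalg.norm(g[0]+g[1]-g[2]-g[3])/2)
n=g[0]+g[1]-g[2]-g[3]; print('yaw n',np.arctan2(-n[0],n[1]))
u=(m-B)/np.linalg.norm(m-B); print('origin from bow',B+.108*u,'from tip',m-.117*u if 1 else 0, 'tip122',m-.122*u)
```

```text
[0.73202889 0.26588589] [0.74050559 0.18569991] 0.08063278292716931 [0.73626724 0.2257929 ] [0.50811854 0.20135033] 0.22945428135878004 yaw 0.1067272818088357
[0.64404154 0.24683907]
[0.58583819 0.23882587]
[0.64956521 0.18658587]
[0.59193092 0.18091631]
grip centre [0.61784397 0.21329178] yaw 0.11757525084310892 0.05936619307054031
yaw n 0.0979936301346377
origin from bow [0.61550403 0.21285501] from tip [0.61993296 0.2133295 ] tip122 [0.61496141 0.21279688]
```

Request:
servo_tool(
  newtons=30,
  moves=[
    [0,[0.0008,0.006,0.01],0],
    [0,[0.0,0.0056,0.012],0],
    [0,[0,0,0.012],0],
    [0,[0,0,0.012],0.0],
    [0,[0,0,0.012],0.0],
    [0,[0,0,0.0],0.0],
    [0,[0,0,0],0.0],
    [0,[0.0,0,0],0.0],
  ],
)

```text
time: 2.87
tool_pos: [0.614, 0.2048, 0.1139]
tcp_rot: [-3.137, -0.154, 0.006]
wrist_force: [0.1, -0.0, -0.2]
width: 0.997
```

```bash
python3 -c "
from h import *
plan([.617,.2133,.046],.102)"
```

```text
t 2.8667 pos [0.614  0.2048 0.1139] yaw 0.0980 tilt [-3.8e-03 -9.0e-04 -1.0e+00] F [ 0.1 -0.  -0.2] w 0.9970
shift now-axes [ 0.0041 -0.0081  0.0679] turn -0.0040 final-axes x,y [ 0.0039 -0.0081]
```

Request:
servo_tool(
  moves=[
    [0,[0.002,-0.004,0.005],0],
    [0,[0.0,0.0,0.0],0],
    [0,[0,0,0.0],0],
    [0,[0,0,0],0.0],
    [0,[0,0,0],0.0],
    [0,[0,0,0.0],0.0],
    [0,[0,0,0],0.0],
    [0,[0.0,0,0],0.0],
  ],
)

```text
time: 3.53
tool_pos: [0.6181, 0.2108, 0.1121]
tcp_rot: [-3.135, -0.155, -0.004]
wrist_force: [-0.6, 0.1, -0.8]
width: 0.994
```

```bash
python3 -c "
from h import *
plan([.617,.2133,.046],.102)"
```

```text
t 3.5333 pos [0.6181 0.2108 0.1121] yaw 0.0987 tilt [ 0.0025 -0.0022 -1.    ] F [-0.62  0.13 -0.78] w 0.9936
shift now-axes [-0.001  -0.0025  0.0661] turn -0.0033 final-axes x,y [-0.0009 -0.0026]
```

```bash
python3 -c "
from h import *
for i in range(5):
    c=bot.read_camera('wrist'); s=bot.read_state(); o=-np.array(c['R']).T@c['t']; print(s['time'],s['tool_pos'],s['q'].round(4),s['tcp_rot'],o)
"
```

```text
3.5833 [0.61812679 0.2107922  0.11207333] [0.2897 0.341  1.7849 0.002  1.013  1.7607] [-3.13541458 -0.15483125 -0.00365595] [0.68822144 0.2175385  0.23031848]
3.6333 [0.61808262 0.21073583 0.11197456] [0.2896 0.341  1.785  0.002  1.0129 1.7607] [-3.13545619 -0.15471456 -0.00344401] [0.68824443 0.21753537 0.23035511]
3.6833 [0.61801674 0.21070483 0.11190918] [0.2896 0.3411 1.7851 0.0021 1.0129 1.7606] [-3.13548336 -0.15476621 -0.00320179] [0.6882045  0.21748764 0.23025428]
3.7333 [0.61795512 0.2106654  0.11184345] [0.2895 0.3411 1.7851 0.0021 1.013  1.7607] [-3.13552307e+00 -1.54587091e-01 -2.95348971e-03] [0.68815588 0.21744574 0.23014317]
3.7833 [0.61792762 0.21065217 0.11176634] [0.2895 0.3412 1.7852 0.002  1.013  1.7607] [-3.13556505e+00 -1.54651638e-01 -2.80863785e-03] [0.68812023 0.21741612 0.23005522]
```

Request:
servo_tool(
  moves=[
    [0,[0,-0.001,0.008],0],
    [0,[0.0,-0.001,0.01],0],
    [0,[0,0,0.01],0],
    [0,[0,0,0.01],0.0],
    [0,[0,0,0.01],0.0],
    [0,[0,0,0.006],0.0],
    [0,[0,0,0.003],0.0],
    [0,[0.0,0,0.001],0.0],
  ],
)

```text
time: 4.45
tool_pos: [0.616, 0.2124, 0.0451]
tcp_rot: [-3.137, -0.155, 0.003]
wrist_force: [-0.6, -1.3, 0.0]
width: 1.0
```

```bash
python3 -c "
from h import *
plan([.617,.2133,.046],.102)
snap('wrist','wrist2')
plan([.617,.2133,.046],.102)"
```

```text
t 4.45 pos [0.616  0.2124 0.0451] yaw 0.0985 tilt [-0.0021 -0.0013 -1.    ] F [-0.63 -1.32  0.01] w 0.9998
shift now-axes [ 0.001  -0.0008 -0.0009] turn -0.0035 final-axes x,y [ 0.001  -0.0008]
t 4.5 pos [0.6158 0.2124 0.045 ] yaw 0.0985 tilt [-0.0026 -0.0013 -1.    ] F [-0.67 -0.39  0.27] w 1.0043
shift now-axes [ 0.0013 -0.0008 -0.001 ] turn -0.0035 final-axes x,y [ 0.0013 -0.0008]
```

View pics/wrist2.png

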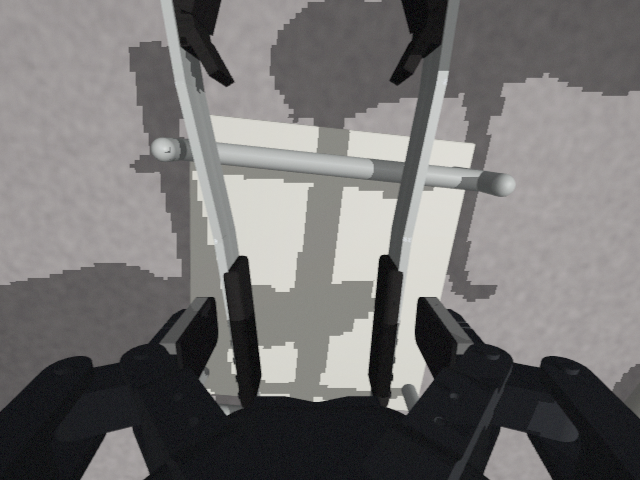

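Request:
servo_tool(
  newtons=30,
  moves=[
    [60,[0.001,-0.0008,-0.001],0],
    [70,[0.0,0,0],0],
    [75,[0,0,0],0],
    [80,[0,0,0],0.0],
    [85,[0,0,0],0.0],
    [85,[0,0,0],0.0],
    [85,[0,0,0],0.0],
    [85,[0.0,0,0],0.0],
  ],
)

```text
time: 5.17
tool_pos: [0.6186, 0.2138, 0.0485]
tcp_rot: [-3.136, -0.154, -0.002]
wrist_force: [0.4, -0.8, -0.9]
width: 0.669
```

```bash
python3 -c "
from h import *
snap('wrist','wrist3')
plan([.617,.2133,.046],.102)"
```

```text
t 5.2167 pos [0.6186 0.2138 0.0485] yaw 0.0984 tilt [ 0.0016 -0.002  -1.    ] F [ 0.34  0.3  -0.97] w 0.6632
shift now-axes [-0.0017  0.0003  0.0025] turn -0.0036 final-axes x,y [-0.0017  0.0003]
```

View pics/wrist3.png

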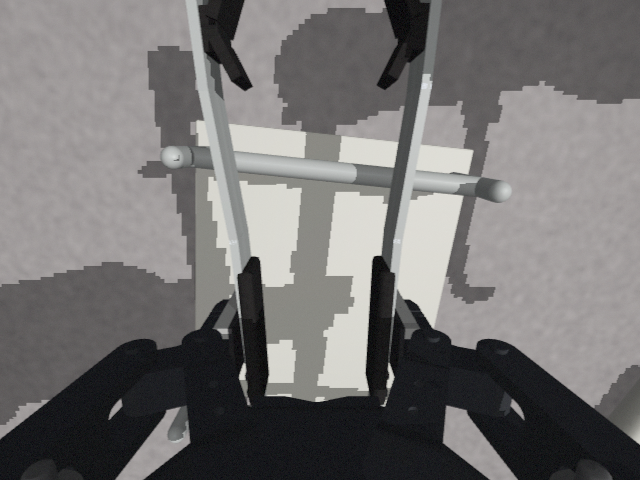

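Request:
servo_tool(
  moves=[
    [90,[0,0,0],0],
    [92,[0.0,0,0],0],
    [92,[0,0,-0.005],0],
    [92,[0,0,-0.01],0.0],
    [92,[0,0,-0.015],0.0],
    [92,[0,0,-0.02],0.0],
    [92,[0,0,-0.02],0.0],
    [92,[0.0,0,-0.02],0.0],
  ],
)

```text
time: 5.88
tool_pos: [0.6139, 0.2122, 0.1377]
tcp_rot: [3.137, 0.154, -0.018]
wrist_force: [0.2, -0.2, -0.4]
width: 0.639
```

```bash
python3 -c "
from h import *
snap('wrist','wrist4'); snap('side','side4')
plan([.617,.2133,.2],.102)"
```

```text
t 5.9833 pos [0.6175 0.2133 0.1422] yaw 0.0984 tilt [-0.0015 -0.0014 -1.    ] F [ 0.46 -0.54  1.03] w 0.6394
shift now-axes [-0.0006 -0.0001 -0.0578] turn -0.0036 final-axes x,y [-0.0005 -0.0001]
```

View pics/wrist4.png

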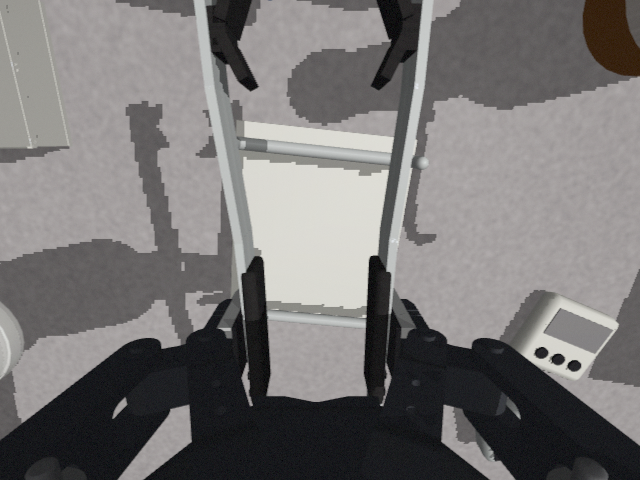

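View pics/side4.png

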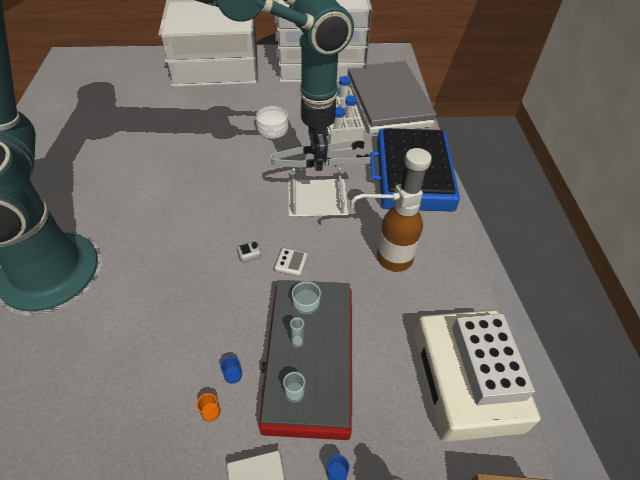

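Run:
```python
from h import *
c=load('wrist4'); s=bot.read_state(); T=Ro.from_rotvec(s['tcp_rot']).as_matrix(); p=s['tool_pos']
C=cloud(c); Q=(C-p)@T
for u,v in [(203,30),(212,80),(225,130),(245,240),(428,30),(422,80),(412,130),(395,240),(400,200),(230,20),(405,20),(262,262),(377,262),(253,300),(382,300)]:
    print((u,v),Q[v,u].round(4),c['depth'][v,u])
z=-.006
for u,v in [(254,88),(378,88),(248,256),(388,256),(203,10),(430,10)]:
    for zz in (.0,-.006):
        o,d=ray(c,u,v); o=T.T@(o-p); d=T.T@d; print((u,v),zz,(o+d*(zz-o[2])/d[2]).round(4))
```

```text
(203, 30) [ 0.0997 -0.0322 -0.0022] 0.09717565
(212, 80) [ 0.0865 -0.0309 -0.002 ] 0.10113791
(225, 130) [ 0.0723 -0.0287  0.0006] 0.107643336
(245, 240) [ 0.0349 -0.0249  0.0021] 0.119733386
(428, 30) [ 0.1     0.0335 -0.0012] 0.09809343
(422, 80) [ 0.0862  0.0323 -0.0034] 0.09985038
(412, 130) [ 0.0721  0.0309 -0.0015] 0.105681576
(395, 240) [ 0.036   0.0279 -0.0018] 0.11568242
(400, 200) [ 0.0499  0.0286 -0.0019] 0.11161339
(230, 20) [ 0.1036 -0.0252  0.0023] 0.10035141
(405, 20) [ 0.1026  0.0266 -0.001 ] 0.097509064
(262, 262) [ 0.023  -0.0209  0.0119] 0.13251643
(377, 262) [0.025  0.0236 0.0064] 0.1267021
(253, 300) [ 0.0142 -0.0221 -0.0036] 0.120124444
(382, 300) [ 0.0139  0.0243 -0.0033] 0.12056832
(254, 88) 0.0 [ 0.0846 -0.0186  0.    ]
(254, 88) -0.006 [ 0.0837 -0.0176 -0.006 ]
(378, 88) 0.0 [0.0845 0.0198 0.    ]
(378, 88) -0.006 [ 0.0837  0.0188 -0.006 ]
(248, 256) 0.0 [ 0.0296 -0.0237  0.    ]
(248, 256) -0.006 [ 0.0317 -0.0224 -0.006 ]
(388, 256) 0.0 [ 0.0295  0.0262 -0.    ]
(388, 256) -0.006 [ 0.0316  0.0248 -0.006 ]
(203, 10) 0.0 [ 0.1055 -0.0324  0.    ]
(203, 10) -0.006 [ 0.1035 -0.0306 -0.006 ]
(430, 10) 0.0 [0.1054 0.0339 0.    ]
(430, 10) -0.006 [ 0.1034  0.0322 -0.006 ]
```

Run:
```python
from h import *
c=load('wrist1'); 
w=c['pixels'][55:130,260:415,::-1]; 
w4=load('wrist4')['pixels'][0:130,185:445,::-1]
a=cv2.resize(w,(780,377),interpolation=cv2.INTER_CUBIC); cv2.imwrite('pics/e.png',a)
cv2.imwrite('pics/f.png',cv2.resize(w4,None,fx=3,fy=3,interpolation=cv2.INTER_CUBIC))
```

```text
(no output)
```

View pics/e.png

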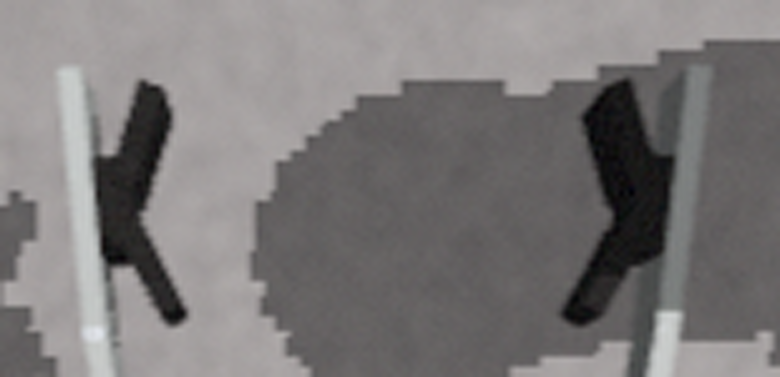

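View pics/f.png

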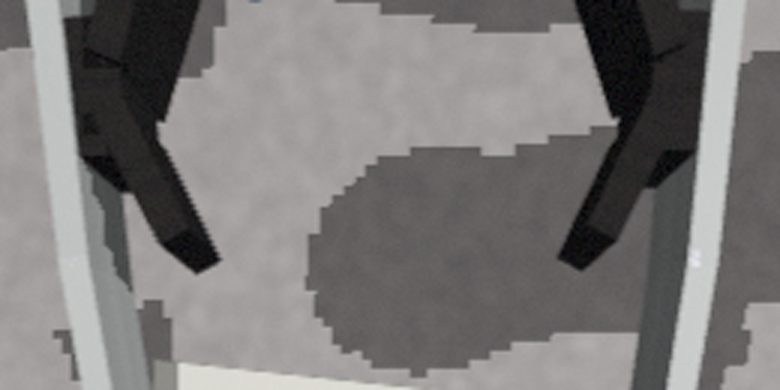

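Run:
```python
from h import *
c=load('wrist1'); f=lambda x,y:onz(c,260+x/5.03,55+y/5.03,.055)
for n,a,b in [('tip',(70,68),(698,68)),('Vfront',(145,82),(628,82)),('vertex',(140,208),(618,208)),('Vrear',(175,320),(578,320)),('block front',(100,157),(665,155)),('block rear',(115,262),(640,262))]:
    A,B=f(*a),f(*b); m=(A+B)/2; d=m[:2]-[.617,.2133]; print(n,m[:2],'along %.4f across %.4f'%(d@[np.cos(.102),np.sin(.102)],d@[-np.sin(.102),np.cos(.102)]),'gap',np.linalg.norm(A-B))
c=load('wrist4'); p=np.array([.6175,.2133,.1422]); T=Ro.from_rotvec(bot.read_state()['tcp_rot']).as_matrix()
for u,v in [(185+125/3,68/3),(185+652/3,60/3),(185+160/3,242/3),(185+615/3,240/3)]:
    o,d=ray(c,u,v); o=T.T@(o-p); d=T.T@d; print((u,v),(o+d*(-.003-o[2])/d[2]).round(4))
```

```text
tip [0.73675997 0.22616966] along 0.1204 across 0.0006 gap 0.08177311186783512
Vfront [0.73515099 0.22563357] along 0.1188 across 0.0002 gap 0.06302113916722667
vertex [0.71994719 0.22480986] along 0.1036 across 0.0010 gap 0.06355069165258663
Vrear [0.70599923 0.22348446] along 0.0896 across 0.0011 gap 0.05449603965131453
block front [0.72629491 0.22511426] along 0.1099 across 0.0006 gap 0.07453060317313925
block rear [0.71327652 0.2242234 ] along 0.0969 across 0.0011 gap 0.07037024963802942
(226.66666666666666, 22.666666666666668) [ 0.1014 -0.025  -0.003 ]
(402.33333333333337, 20.0) [ 0.102   0.0254 -0.003 ]
(238.33333333333334, 80.66666666666667) [ 0.0862 -0.0227 -0.003 ]
(390.0, 80.0) [ 0.0863  0.0228 -0.003 ]
```

Request:
servo_tool(
  moves=[
    [92,[-0.01,0.005,-0.008],0],
    [92,[-0.018,0.01,-0.008],0],
    [92,[-0.026,0.015,-0.01],0],
    [92,[-0.026,0.015,-0.01],0.0],
    [92,[-0.026,0.016,-0.01],0.0],
    [92,[-0.026,0.018,-0.006],0.0],
    [92,[-0.02,0.02,-0.003],0.0],
    [92,[-0.016,0.022,0],0.0],
  ],
)

```text
time: 6.65
tool_pos: [0.4579, 0.0754, 0.1972]
tcp_rot: [-3.134, -0.163, -0.003]
wrist_force: [0.2, -1.4, -1.1]
width: 0.644
```

```bash
python3 -c "
from h import *
plan([.4541,-.3213,.2],-.09)"
```

```text
t 6.65 pos [0.4579 0.0754 0.1972] yaw 0.1042 tilt [ 0.0018 -0.003  -1.    ] F [ 0.16 -1.45 -1.13] w 0.6435
shift now-axes [-0.045   0.3941 -0.0041] turn 0.1942 final-axes x,y [0.0319 0.3954]
```

Request:
servo_tool(
  moves=[
    [92,[-0.0025,0.025,0],0.02],
    [92,[-0.0025,0.03,0],0.025],
    [92,[-0.002,0.032,0],0.025],
    [92,[-0.001,0.032,0],0.025],
    [92,[0,0.032,0],0.025],
    [92,[0.001,0.032,0],0.025],
    [92,[0.0015,0.03,0],0.025],
    [92,[0.002,0.028,0],0.02],
  ],
)

```text
time: 7.32
tool_pos: [0.45, -0.1745, 0.1939]
tcp_rot: [-3.135, 0.14, 0.0]
wrist_force: [0.8, -0.7, -0.5]
width: 0.641
```

```bash
python3 -c "
from h import *
plan([.4541,-.3213,.18],-.09)"
```

```text
t 7.3167 pos [ 0.45   -0.1745  0.1939] yaw -0.0892 tilt [-2.e-04 -4.e-03 -1.e+00] F [ 0.85 -0.69 -0.52] w 0.6414
shift now-axes [0.0172 0.1459 0.0133] turn 0.0008 final-axes x,y [0.0173 0.1458]
```

Request:
servo_tool(
  moves=[
    [92,[0.003,0.028,0],0],
    [92,[0.003,0.026,0],0],
    [92,[0.003,0.026,0],0],
    [92,[0.0025,0.022,0],0],
    [92,[0.002,0.016,0],0],
    [92,[0.0015,0.01,0],0],
    [92,[0.001,0.005,0],0],
    [92,[0.001,0.002,0],0],
  ],
)

```text
time: 7.98
tool_pos: [0.4502, -0.3218, 0.1894]
tcp_rot: [-3.133, 0.154, 0.005]
wrist_force: [-0.3, -0.3, -0.9]
width: 0.635
```

```bash
python3 -c "
from h import *
snap('wrist','wrist5'); snap('top','top5')
plan([.4541,-.3213,.18],-.09)"
```

```text
t 8.0833 pos [ 0.4504 -0.3211  0.1895] yaw -0.0972 tilt [-0.0036 -0.005  -1.    ] F [ 0.04  0.8  -0.68] w 0.6392
shift now-axes [ 0.0037 -0.0001  0.0095] turn -0.0072 final-axes x,y [ 0.0037 -0.0001]
```

View pics/wrist5.png

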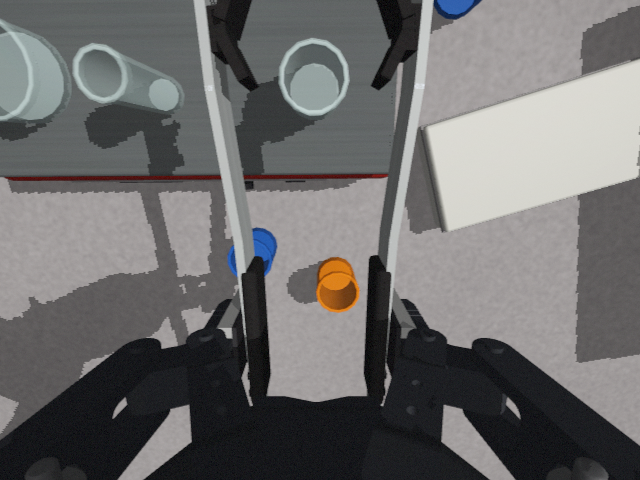

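View pics/top5.png

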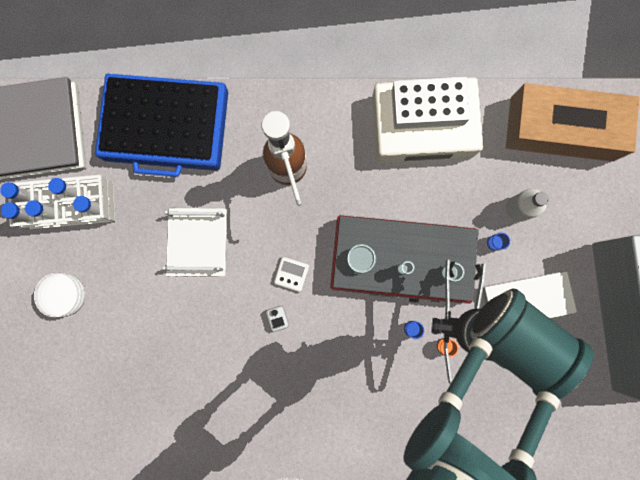

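Run:
```python
from h import *
c=load('wrist5'); s=bot.read_state(); p=s['tool_pos']; T=Ro.from_rotvec(s['tcp_rot']).as_matrix()
w=c['pixels'][30:125,270:360]; g=w.astype(int)
J=onz(c,314,75,.115); print('jar rim',J,'tool',(T.T@(J-p)).round(4))
C=cloud(c); print('box',C[180,500],C[140,440],C[215,455])
print('bottom', onz(c,316,92,.072))
t=load('top5'); print('box top',cloud(load('top0'))[300,520])
P=C[40:120,275:355].reshape(-1,3); r=P[(P[:,2]>.108)&(P[:,2]<.122)]; print(len(r),r.mean(0), (r.min(0)+r.max(0))/2, r.max(0)-r.min(0))
```

```text
jar rim [ 0.55635496 -0.33055644  0.115     ] tool [ 0.1066 -0.0005  0.0741]
box [ 0.47957803 -0.47312304  0.03250863] [ 0.51550589 -0.42485935  0.03231708] [ 0.4539701  -0.43770406  0.03179954]
bottom [ 0.55416909 -0.33113388  0.072     ]
box top [ 0.5000134  -0.48621907  0.03031891]
1536 [ 0.5568501  -0.33044817  0.11473365] [ 0.55482302 -0.33028729  0.113032  ] [0.03665755 0.03701679 0.01005878]
```

Run:
```python
from h import *
c=load('wrist5'); w=c['pixels'][20:135,260:370,::-1]; cv2.imwrite('pics/g.png',cv2.resize(w,None,fx=5,fy=5,interpolation=cv2.INTER_CUBIC))
```

```text
(no output)
```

View pics/g.png

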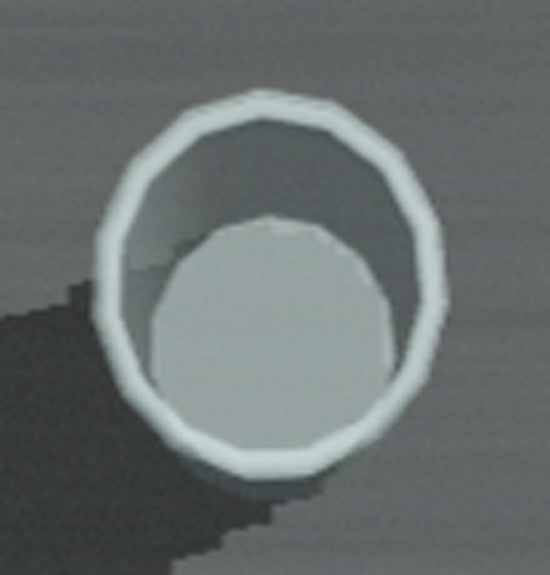

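Request:
servo_tool(
  moves=[
    [92,[0.0015,0,0.005],0],
    [92,[0.001,0,0.008],0],
    [92,[0,0,0.01],0],
    [92,[0,0,0.01],0],
    [92,[0,0,0.008],0],
    [92,[0,0,0.005],0],
    [92,[0,0,0.002],0],
    [92,[0,0,0],0],
  ],
)

```text
time: 8.75
tool_pos: [0.4525, -0.3153, 0.1345]
tcp_rot: [-3.13, 0.144, 0.01]
wrist_force: [-0.7, 0.7, -1.3]
width: 0.641
```

```bash
cat > jj.py <<'E'
from h import *
import sys
def rel(tag,u,v,z=.115):
    c=load(tag); s=bot.read_state(); p=s['tool_pos']; T=Ro.from_rotvec(s['tcp_rot']).as_matrix()
    J=onz(c,u,v,z); print('pt',J,'tool',(T.T@(J-p)).round(4))
E
python3 -c "
from h import *
c=snap('wrist','wrist6')
w=c['pixels'][0:130,185:445,::-1]
cv2.imwrite('pics/g6.png',cv2.resize(w,None,fx=3,fy=3,interpolation=cv2.INTER_CUBIC))
plan([.4541,-.3213,.102],-.09)"
```

```text
t 8.8 pos [ 0.4525 -0.3153  0.1347] yaw -0.0918 tilt [-0.0068 -0.0083 -0.9999] F [-0.34 -0.04 -1.86] w 0.6416
shift now-axes [0.0024 0.0061 0.0327] turn -0.0018 final-axes x,y [0.0021 0.0058]
```

View pics/g6.png

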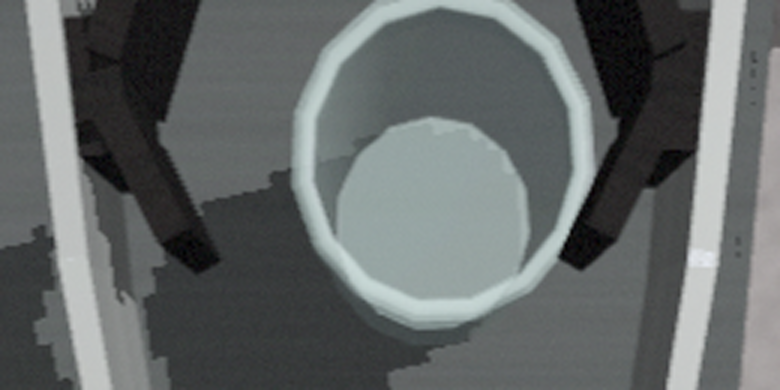

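Request:
servo_tool(
  moves=[
    [92,[0.001,0.002,-0.002],0],
    [92,[0.0005,0.002,0],0],
    [92,[0,0.001,0],0],
    [92,[0,0,0.0],0],
    [92,[0,0,0.0],0],
    [92,[0,0,0.0],0],
    [92,[0,0,0.0],0],
    [92,[0,0,0],0],
  ],
)

```text
time: 9.47
tool_pos: [0.4553, -0.3229, 0.1398]
tcp_rot: [-3.133, 0.145, 0.003]
wrist_force: [0.2, -0.6, -1.2]
width: 0.643
```

```bash
cat > jj.py <<'E'
from h import *
def jaw(J=(.5557,-.3306,.0925),j=(.1025,.0005,.0065)):
    s=bot.read_state(); R=Ro.from_rotvec(s['tcp_rot']).as_matrix(); p=s['tool_pos']
    print('t',s['time'],'pos',p.round(4),'yaw %.4f'%np.arctan2(R[1,0],R[0,0]),'tilt',R[2].round(4),'F',s['wrist_force'].round(2),'w %.4f'%s['width'],'jaw world',(p+R@np.array(j)).round(4),'shift',(R.T@(np.array(J)-p)-j).round(4), 'qd',s['joint_vel'].round(3))
E
python3 -c "
from jj import *
jaw()
bot.read_camera('wrist');jaw()"
```

```text
t 9.4667 pos [ 0.4553 -0.3229  0.1398] yaw -0.0927 tilt [-0.0022 -0.0052 -1.    ] F [ 0.2  -0.58 -1.17] w 0.6433 jaw world [ 0.5573 -0.3329  0.133 ] shift [-0.0017 -0.0019  0.0406] qd [ 0.001 -0.002 -0.002  0.001  0.001 -0.   ]
t 9.5167 pos [ 0.4552 -0.3229  0.1398] yaw -0.0927 tilt [-0.0022 -0.0053 -1.    ] F [-1.09  0.03 -0.11] w 0.6416 jaw world [ 0.5572 -0.3329  0.133 ] shift [-0.0017 -0.0019  0.0405] qd [-0.     0.002  0.002 -0.002 -0.    -0.001]
```

Request:
servo_tool(
  moves=[
    [92,[-0.001,-0.001,0.002],0],
    [92,[0,0,0.003],0],
    [92,[0,0,0.003],0],
    [92,[0,0,0.003],0],
    [92,[0,0,0.002],0],
    [92,[0,0,0.001],0],
    [92,[0,0,0.0],0],
    [92,[0,0,0],0],
  ],
)

```text
time: 10.18
tool_pos: [0.4536, -0.3209, 0.1233]
tcp_rot: [-3.132, 0.145, 0.005]
wrist_force: [-0.4, 0.3, -0.4]
width: 0.642
```

```bash
python3 -c "
from jj import *
jaw()"
```

```text
t 10.1833 pos [ 0.4536 -0.3209  0.1233] yaw -0.0924 tilt [-0.0038 -0.0063 -1.    ] F [-0.42  0.28 -0.45] w 0.6421 jaw world [ 0.5556 -0.3308  0.1164] shift [ 0.0002 -0.0001  0.0239] qd [-0.001  0.006  0.003  0.001 -0.002 -0.   ]
```

Request:
servo_tool(
  moves=[
    [92,[0,0.0003,0.002],0],
    [92,[0,0,0.003],0],
    [92,[0,0,0.004],0],
    [92,[0,0,0.004],0],
    [92,[0,0,0.003],0],
    [92,[0,0,0.002],0],
    [92,[0,0,0.001],0],
    [92,[0,0,0],0],
  ],
)

```text
time: 10.85
tool_pos: [0.4536, -0.3212, 0.1021]
tcp_rot: [-3.132, 0.145, 0.005]
wrist_force: [0.2, 0.6, -1.6]
width: 0.638
```

```bash
python3 -c "
from jj import *
c=snap('wrist','wrist7')
w=c['pixels'][0:130,185:445,::-1]
cv2.imwrite('pics/g7.png',cv2.resize(w,None,fx=3,fy=3,interpolation=cv2.INTER_CUBIC))
snap('side','side7')
jaw()"
```

```text
t 10.95 pos [ 0.4537 -0.3213  0.1025] yaw -0.0925 tilt [-0.0034 -0.006  -1.    ] F [-0.08 -0.02 -1.37] w 0.6408 jaw world [ 0.5557 -0.3312  0.0956] shift [-0.     -0.0006  0.0031] qd [ 0.001 -0.004 -0.005  0.001  0.    -0.001]
```

View pics/g7.png

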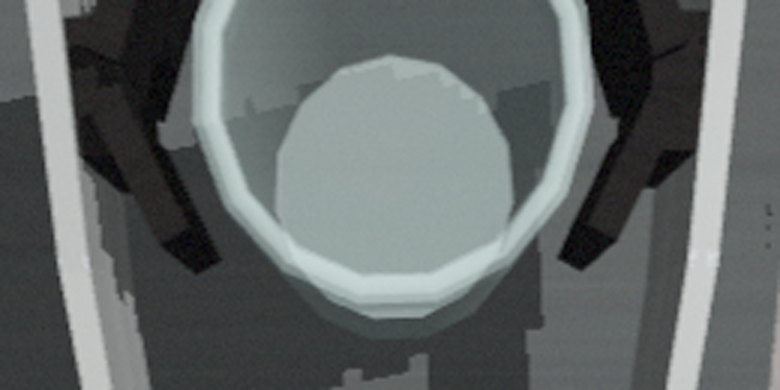

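View pics/side7.png

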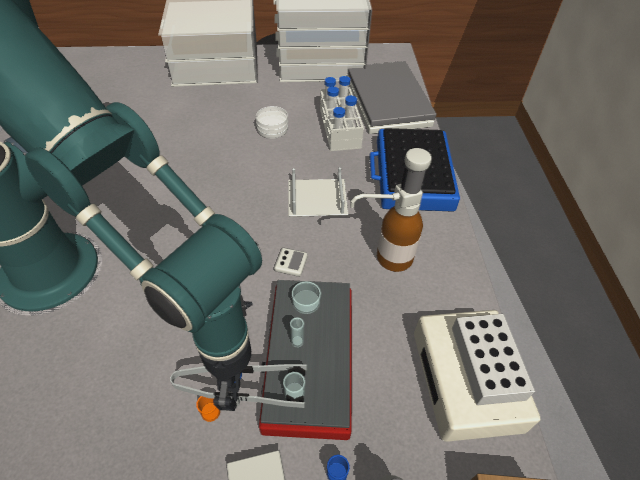

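Request:
servo_tool(
  newtons=30,
  moves=[
    [96,[0,-0.0003,0],0],
    [100,[0,0,0],0],
    [104,[0,0,0],0],
    [108,[0,0,0],0],
    [112,[0,0,0],0],
    [118,[0,0,0],0],
    [126,[0,0,0],0],
    [136,[0,0,0],0],
  ],
)

```text
time: 11.62
tool_pos: [0.4542, -0.3213, 0.1034]
tcp_rot: [-3.133, 0.145, 0.003]
wrist_force: [-0.4, 0.0, -1.0]
width: 0.567
```

```bash
python3 -c "
from jj import *
c=snap('wrist','wrist8')
w=c['pixels'][0:130,185:445,::-1]
cv2.imwrite('pics/g8.png',cv2.resize(w,None,fx=3,fy=3,interpolation=cv2.INTER_CUBIC))
jaw()"
```

```text
t 11.6667 pos [ 0.4542 -0.3213  0.1034] yaw -0.0924 tilt [-0.0022 -0.0052 -1.    ] F [ 0.14 -0.26 -1.32] w 0.5760 jaw world [ 0.5562 -0.3312  0.0967] shift [-0.0005 -0.0006  0.0042] qd [-0.001 -0.003  0.     0.    -0.001 -0.001]
```

View pics/g8.png

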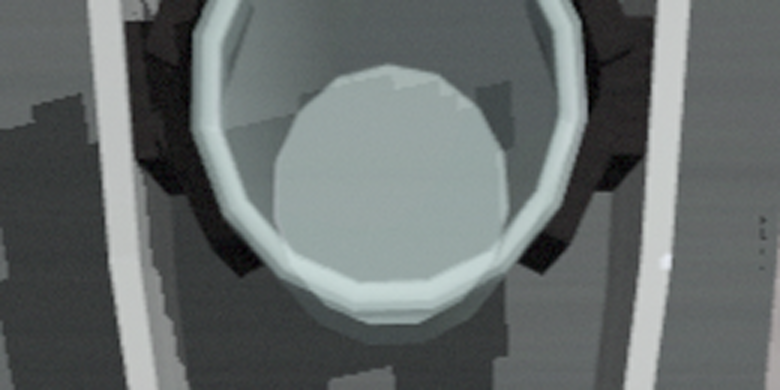

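Request:
servo_tool(
  newtons=32,
  moves=[
    [150,[0,0,0],0],
    [160,[0,0,0],0],
    [160,[0,0,-0.002],0],
    [160,[0,0,-0.004],0],
    [160,[0,0,-0.006],0],
    [160,[0,0,-0.008],0],
    [160,[0,0,-0.01],0],
    [160,[0,0,-0.012],0],
  ],
)

```text
time: 12.33
tool_pos: [0.4524, -0.3201, 0.1459]
tcp_rot: [-3.129, 0.145, 0.011]
wrist_force: [0.4, -0.8, -0.6]
width: 0.569
```

```bash
python3 -c "
from jj import *
c=snap('wrist','wrist9')
snap('side','side9')
jaw()"
```

```text
t 12.4333 pos [ 0.4545 -0.3217  0.1487] yaw -0.0923 tilt [-0.0018 -0.0049 -1.    ] F [-0.07  0.27 -1.91] w 0.5666 jaw world [ 0.5565 -0.3317  0.142 ] shift [-0.0008 -0.0007  0.0496] qd [ 0.002  0.021  0.024  0.002 -0.028  0.   ]
```

View pics/wrist9.png

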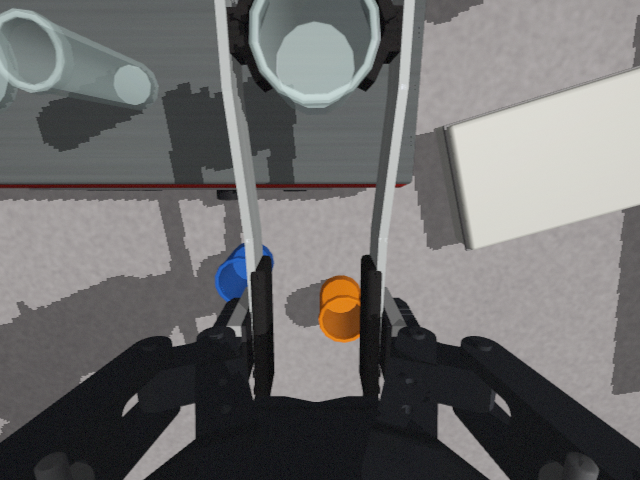

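View pics/side9.png

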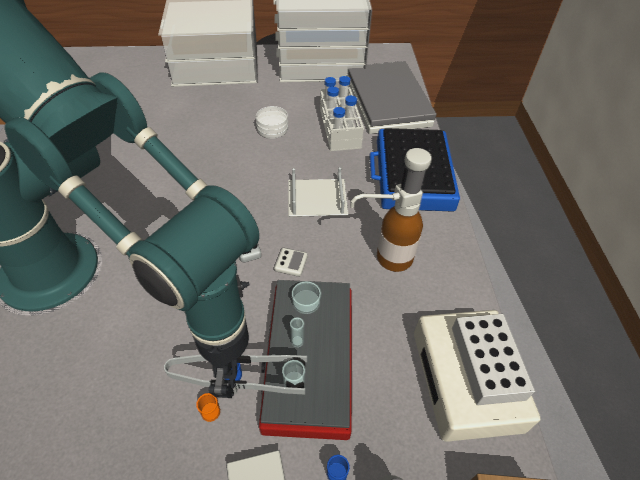

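Request:
servo_tool(
  moves=[
    [160,[0,0,-0.012],0],
    [160,[0,0,-0.014],0],
    [160,[0,-0.004,-0.014],0],
    [160,[-0.001,-0.01,-0.01],0],
    [160,[-0.001,-0.016,-0.004],-0.01],
    [160,[-0.001,-0.02,0],-0.015],
    [160,[-0.001,-0.024,0],-0.015],
    [160,[-0.001,-0.026,0],-0.015],
  ],
)

```text
time: 13.1
tool_pos: [0.4573, -0.2198, 0.211]
tcp_rot: [-3.139, 0.063, -0.005]
wrist_force: [0.1, 0.7, -2.3]
width: 0.57
```

```bash
python3 -c "
from jj import *
plan([.46,-.025,.205],0)"
```

```text
t 13.1 pos [ 0.4573 -0.2198  0.211 ] yaw -0.0402 tilt [ 0.0029 -0.0021 -1.    ] F [ 0.13  0.65 -2.26] w 0.5701
shift now-axes [-0.0052 -0.1947  0.0064] turn -0.0402 final-axes x,y [ 0.0027 -0.1948]
```

Request:
servo_tool(
  moves=[
    [160,[-0.001,-0.028,0],-0.012],
    [160,[-0.0005,-0.03,0],-0.012],
    [160,[0,-0.03,0],-0.008],
    [160,[0,-0.03,0],0],
    [160,[0,-0.026,0],0],
    [160,[0,-0.02,0],0],
    [160,[0.0,-0.014,0.002],0],
    [160,[0,-0.008,0.004],0],
  ],
)

```text
time: 13.77
tool_pos: [0.4517, -0.0128, 0.2061]
tcp_rot: [-3.134, -0.004, -0.004]
wrist_force: [-0.2, -0.0, -1.2]
width: 0.576
```

```bash
python3 -c "
from jj import *
snap('wrist','wrist10'); snap('top','top10'); snap('side','side10')
plan([.5715,-.025,.17],0)"
```

```text
t 13.9167 pos [ 0.4516 -0.0146  0.2053] yaw 0.0023 tilt [ 0.001  -0.0064 -1.    ] F [-0.11 -0.77 -1.58] w 0.5731
shift now-axes [0.1199 0.0109 0.0353] turn 0.0023 final-axes x,y [0.1199 0.0104]
```

View pics/wrist10.png

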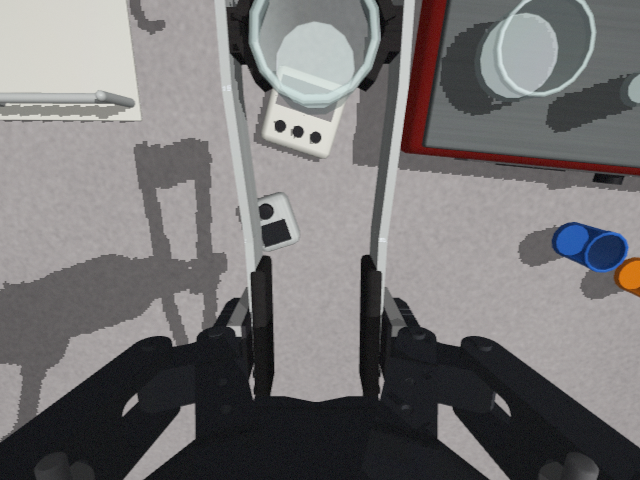

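View pics/side10.png

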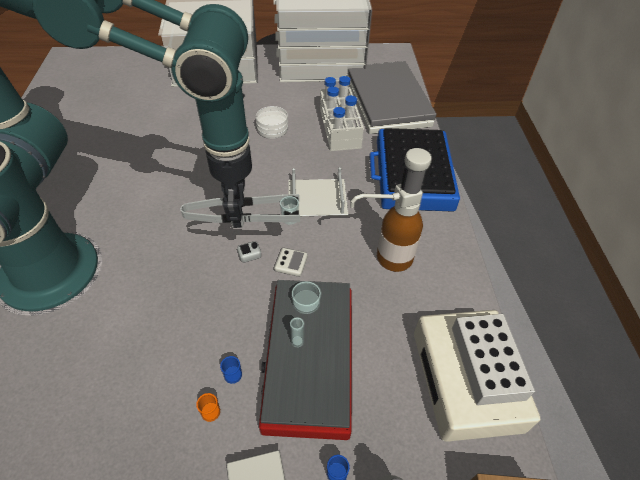

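Run:
```python
from h import *
s=load('side10')['pixels'][:,:,::-1]; t=load('top10')['pixels'][:,:,::-1]; w=load('wrist10')['pixels'][:,:,::-1]
A=cv2.resize(s[180:230,260:370],None,fx=7,fy=7,interpolation=cv2.INTER_CUBIC)
B=cv2.resize(t[175:285,250:320],None,fx=5,fy=5,interpolation=cv2.INTER_CUBIC)
cv2.imwrite('pics/hA.png',A);cv2.imwrite('pics/hB.png',B)
cv2.imwrite('pics/hC.png',cv2.resize(w[0:130,215:415],None,fx=4,fy=4,interpolation=cv2.INTER_CUBIC))
```

```text
(no output)
```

View pics/hA.png

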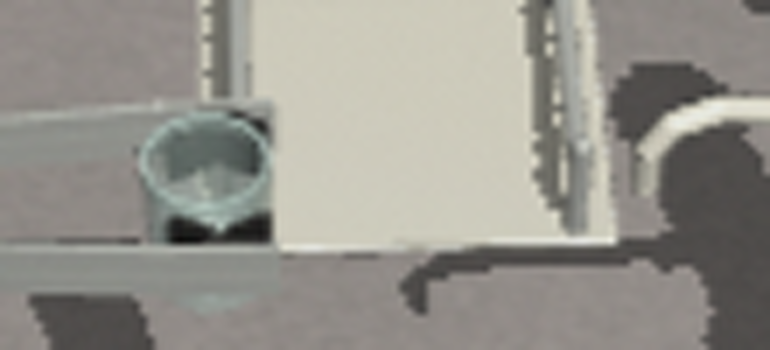

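View pics/hB.png

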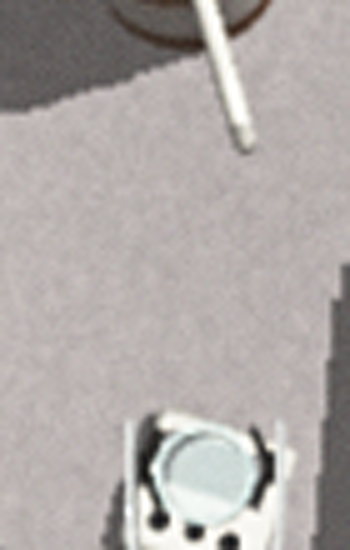

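View pics/hC.png

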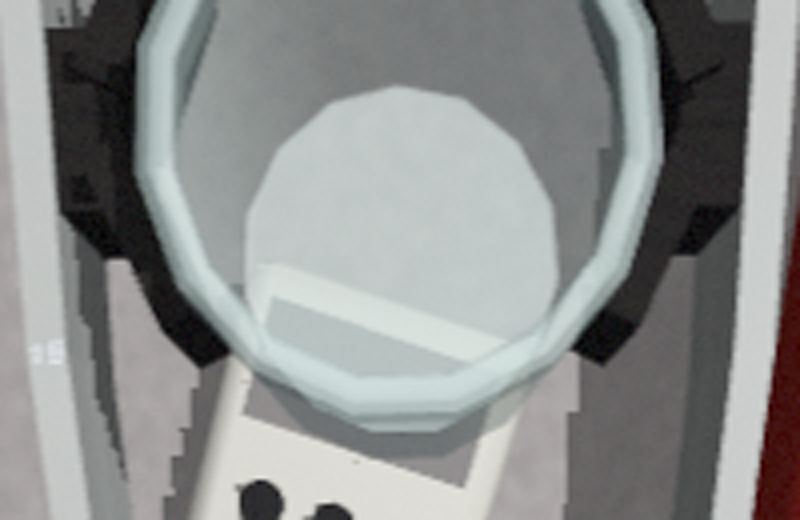

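Run:
```python
from h import *
t,s=load('top10'),load('side10')
st=bot.read_state(); T=Ro.from_rotvec(st['tcp_rot']).as_matrix(); p=st['tool_pos']
def tri(a,b):
    M=[];r=[]
    for c,uv in ((t,a),(s,b)):
        o,d=ray(c,*uv); d/=np.linalg.norm(d); P=np.eye(3)-np.outer(d,d); M.append(P); r.append(P@o)
    X=np.linalg.lstsq(np.vstack(M),np.hstack(r),rcond=None)[0]; return X, [proj(t,X)-a,proj(s,X)-b]
X,e=tri((291.6,270),(289.4,203.6)); print('rim',X,e,'tool',T.T@(X-p))
X,e=tri((299.2,204.),(352.1,206.9)); print('tip',X,e)
z=p[2]+.0116
print('rim@z',z,onz(t,291.6,270,z),onz(s,289.4,203.6,z))
# wrist rim: left/right edges rows ~ 140 px/4
w=load('wrist10')
for q in [(-.0116),(-.009)]:
    for uv in [(215+399/4,40),(215+147/4,130/4),(215+650/4,120/4),(215+405/4,415/4)]:
        o,d=ray(w,*uv); o=T.T@(o-p); d=T.T@d; print(q,uv,(o+d*(q-o[2])/d[2]).round(4))
C=cloud(t); 
print('tip depth',C[195:206,294:303,:][C[195:206,294:303,2]>.15])
C=cloud(s); m=C[198:212,348:358]; print(m[(m[...,2]>.15)])
C=cloud(s); m=C[190:215,275:305].reshape(-1,3); m=m[(m[:,2]>.15)]; print(np.percentile(m[:,2],[50,90,95,99]))
```

```text
rim [ 0.55261178 -0.0118935   0.21135414] [array([-0.01828459, -0.3370474 ]), array([-0.31318752,  0.03083994])] tool [ 0.10105759 -0.00254794 -0.00594945]
tip [ 0.67369873 -0.02420958  0.21121089] [array([ 0.00104319, -0.3629771 ]), array([-0.34141302,  0.0458431 ])]
rim@z 0.21688389285668222 [ 0.55178799 -0.01227175  0.21688389] [ 0.55333369 -0.01714599  0.21688389]
-0.0116 (314.75, 40) [ 0.1    -0.0024 -0.0116]
-0.0116 (251.75, 32.5) [ 0.1019 -0.0203 -0.0116]
-0.0116 (377.5, 30.0) [ 0.1025  0.0153 -0.0116]
-0.0116 (316.25, 103.75) [ 0.0831 -0.002  -0.0116]
-0.009 (314.75, 40) [ 0.1007 -0.0024 -0.009 ]
-0.009 (251.75, 32.5) [ 0.1027 -0.0207 -0.009 ]
-0.009 (377.5, 30.0) [ 0.1033  0.0158 -0.009 ]
-0.009 (316.25, 103.75) [ 0.0834 -0.002  -0.009 ]
tip depth [[ 0.68510847 -0.01592805  0.23650452]
 [ 0.68432548 -0.01796674  0.24091207]
 [ 0.68506496 -0.01952791  0.23686807]
 [ 0.68469151 -0.0214293   0.23900186]
 [ 0.68517265 -0.02308182  0.23639234]
 [ 0.68311321 -0.01601271  0.23754486]
 [ 0.68301766 -0.01783425  0.238143  ]
 [ 0.68263994 -0.01973964  0.24032408]
 [ 0.68360147 -0.0212
[... 2719 characters left out ...]
4238 -0.02711147  0.22528352]
 [ 0.6727893  -0.0275352   0.2256667 ]
 [ 0.67438914 -0.02937863  0.22753106]
 [ 0.6692099  -0.02716925  0.22264781]
 [ 0.67079896 -0.02917029  0.22468457]
 [ 0.67295803 -0.02774411  0.22313145]
 [ 0.674674   -0.02893465  0.22431948]
 [ 0.66940866 -0.02715336  0.21986329]
 [ 0.67126127 -0.02760023  0.22027362]
 [ 0.67322899 -0.02735688  0.2199579 ]
 [ 0.674799   -0.02942112  0.22206994]
 [ 0.66955528 -0.0274606   0.21740687]
 [ 0.67132676 -0.02841315  0.21835292]
 [ 0.67336082 -0.02779317  0.21763784]
 [ 0.67534779 -0.02746913  0.21723532]
 [ 0.6713173  -0.02967562  0.21690319]
 [ 0.67357124 -0.02777323  0.21482448]]
[0.20852365 0.21594703 0.21701892 0.21842279]
```

Request:
servo_tool(
  moves=[
    [160,[0.004,0.001,0.005],0],
    [160,[0.01,0.001,0.008],0],
    [160,[0.014,0.001,0.008],0],
    [160,[0.016,0.001,0.004],0],
    [160,[0.015,0.001,0.002],0],
    [160,[0.01,0.001,0],0],
    [160,[0.005,0.001,0],0],
    [160,[0.002,0,0],0],
  ],
)

```text
time: 14.58
tool_pos: [0.5313, -0.0292, 0.1747]
tcp_rot: [-3.138, 0.009, 0.0]
wrist_force: [0.7, -0.2, -1.1]
width: 0.572
```

```bash
cat >> jj.py <<'E'
TIP=(.673,-.0238,.204); JT=(.1012,-.0024,-.0116)
E
python3 -c "
from jj import *
jaw(TIP,JT)"
```

```text
t 14.5833 pos [ 0.5313 -0.0292  0.1747] yaw -0.0058 tilt [-2.0e-04 -3.6e-03 -1.0e+00] F [ 0.73 -0.16 -1.09] w 0.5720 jaw world [ 0.6325 -0.0274  0.1863] shift [ 0.0405 -0.0039 -0.0177] qd [-0.01   0.063 -0.056  0.003  0.007  0.002]
```

Request:
servo_tool(
  moves=[
    [160,[0.005,-0.001,0],0],
    [160,[0.007,-0.001,0],0],
    [160,[0.008,-0.001,0],0],
    [160,[0.007,0,0],0],
    [160,[0.004,0,0],0],
    [160,[0.002,0,0],0],
    [160,[0.001,0,0],0],
    [160,[0,0,0],0],
  ],
)

```text
time: 15.25
tool_pos: [0.5685, -0.0268, 0.1754]
tcp_rot: [-3.138, 0.011, -0.0]
wrist_force: [0.5, 0.2, -1.9]
width: 0.573
```

```bash
python3 -c "
from jj import *
jaw(TIP,JT)
w=snap('wrist','wrist11'); snap('side','side11'); snap('top','top11')
jaw(TIP,JT)
s=load('side11')['pixels'][:,:,::-1]; t=load('top11')['pixels'][:,:,::-1]
A=cv2.resize(s[180:240,300:400],None,fx=7,fy=7,interpolation=cv2.INTER_CUBIC)
B=cv2.resize(t[150:250,250:350],None,fx=6,fy=6,interpolation=cv2.INTER_CUBIC)
cv2.imwrite('pics/iA.png',A);cv2.imwrite('pics/iB.png',B)
"
```

```text
t 15.25 pos [ 0.5685 -0.0268  0.1754] yaw -0.0068 tilt [ 2.0e-04 -3.5e-03 -1.0e+00] F [ 0.5   0.21 -1.89] w 0.5730 jaw world [ 0.6697 -0.0251  0.1871] shift [ 0.0033 -0.0014 -0.0169] qd [ 0.002  0.002 -0.003 -0.002  0.005 -0.001]
t 15.4 pos [ 0.568  -0.0268  0.1753] yaw -0.0069 tilt [-2.0e-04 -3.5e-03 -1.0e+00] F [-0.29 -0.02 -1.36] w 0.5693 jaw world [ 0.6692 -0.0252  0.1869] shift [ 0.0038 -0.0015 -0.0171] qd [-0.002 -0.003  0.002  0.    -0.001 -0.001]
```

View pics/iA.png

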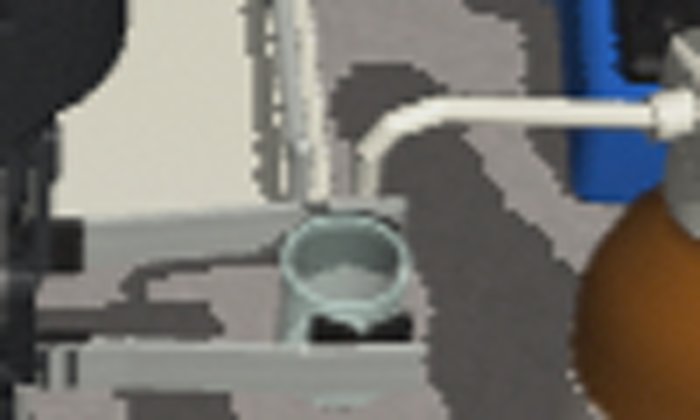

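View pics/iB.png

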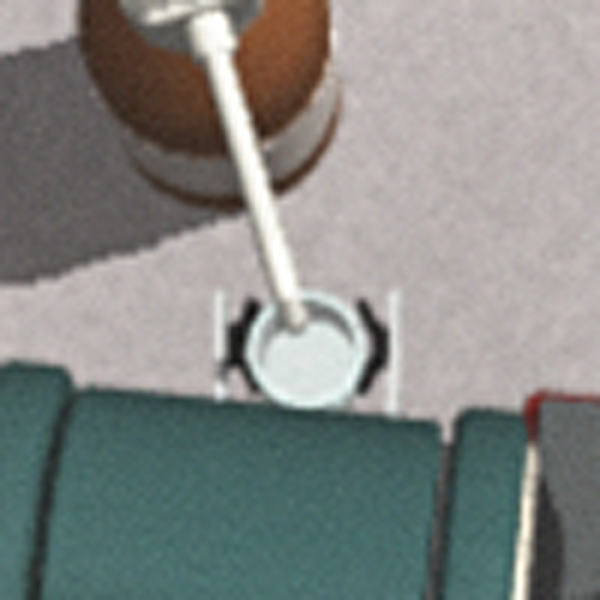

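View pics/wrist11.png

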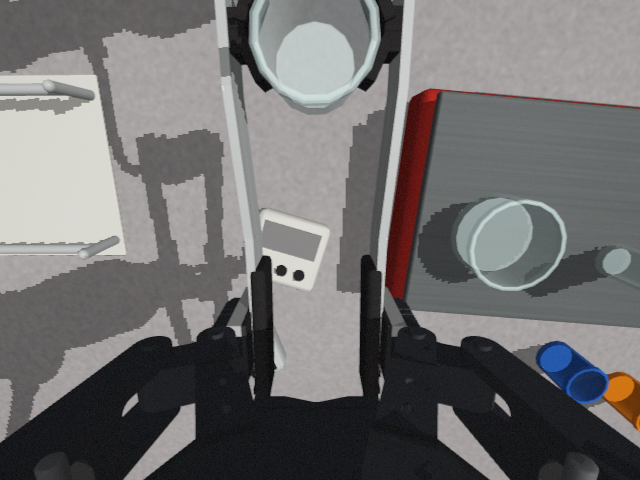

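```bash
python3 -c "
from jj import *
t=load('top11'); s=load('side11')
print('rim top',onz(t,250+307/6,150+350/6,.187),'side',onz(s,300+346/7,180+263/7,.187))
print('tip pix expected', (proj(t,(.673,-.0238,.212))-[250,150])*6, (proj(s,(.673,-.0238,.212))-[300,180])*7)
print('axis +.004 front', (proj(t,(.669,-.0238,.212))-[250,150])*6)
print('tip side', onz(s,300+367/7,180+193/7,.212), onz(t,250+296/6,150+325/6,.212))
"
```

```text
rim top [ 0.66877753 -0.02684385  0.187     ] side [ 0.6703652 -0.0298968  0.187    ]
tip pix expected [293.71778267 323.65867001] [359.86400566 185.62909548]
axis +.004 front [293.55479575 336.628962  ]
tip side [ 0.6747144  -0.02664788  0.212     ] [ 0.67259079 -0.02450228  0.212     ]
```

Request:
servo_tool(
  moves=[
    [160,[0.001,-0.001,0],0],
    [160,[0.001,-0.001,0],0],
    [160,[0.001,0,-0.001],0],
    [160,[0,0,-0.003],0],
    [160,[0,0,-0.003],0],
    [160,[0,0,-0.002],0],
    [160,[0,0,-0.001],0],
    [160,[0,0,0],0],
  ],
)

```text
time: 16.07
tool_pos: [0.5704, -0.0246, 0.1867]
tcp_rot: [-3.138, 0.011, 0.001]
wrist_force: [0.1, 0.3, -1.2]
width: 0.573
```

```bash
python3 -c "
from jj import *
jaw(TIP,JT)
snap('side','side12'); snap('top','top12')
jaw(TIP,JT)
s=load('side12')['pixels'][:,:,::-1]; t=load('top12')['pixels'][:,:,::-1]
A=cv2.resize(s[180:240,300:400],None,fx=7,fy=7,interpolation=cv2.INTER_CUBIC)
B=cv2.resize(t[150:250,250:350],None,fx=6,fy=6,interpolation=cv2.INTER_CUBIC)
cv2.imwrite('pics/jA.png',A);cv2.imwrite('pics/jB.png',B)
"
```

```text
t 16.0667 pos [ 0.5704 -0.0246  0.1867] yaw -0.0069 tilt [-4.0e-04 -3.5e-03 -1.0e+00] F [ 0.14  0.31 -1.22] w 0.5732 jaw world [ 0.6716 -0.023   0.1982] shift [ 0.0014  0.0008 -0.0058] qd [-0.001 -0.003 -0.003  0.001  0.001 -0.001]
t 16.1667 pos [ 0.5703 -0.0246  0.1864] yaw -0.0070 tilt [-7.0e-04 -3.6e-03 -1.0e+00] F [-0.71  1.01 -1.01] w 0.5698 jaw world [ 0.6715 -0.023   0.1979] shift [ 0.0015  0.0008 -0.0061] qd [-0.001  0.004  0.006  0.001 -0.001 -0.002]
```

View pics/jA.png

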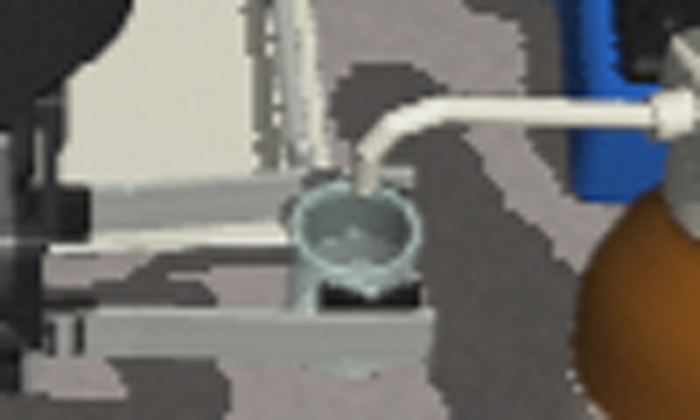

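View pics/jB.png

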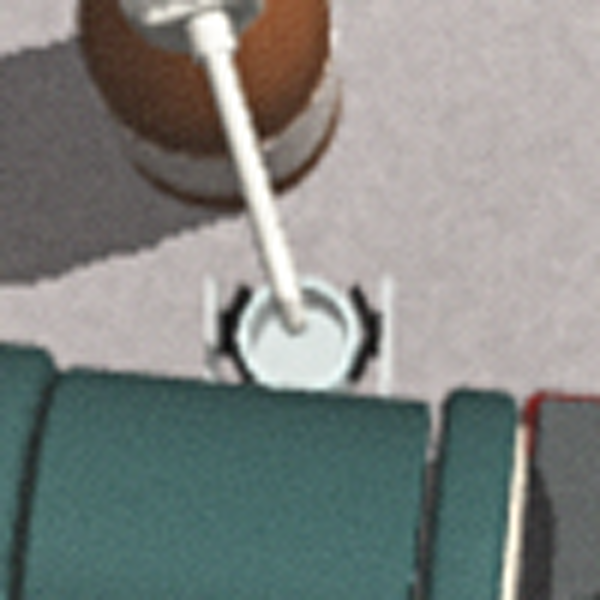

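```bash
python3 -c "
from jj import *
t=load('top12'); s=load('side12')
for z in (.195,.198): print('rim top',onz(t,250+301/6,150+334/6,z),'side',onz(s,300+357/7,180+232/7,z))
for n,c in (('top',t),('side',s)):
    C=cloud(c); p=c['pixels'].astype(int)
    m=(C[...,2]>.212)&(C[...,2]<.228)&(abs(C[...,0]-.672)<.012)&(abs(C[...,1]+.025)<.012); P=C[m]; print(n,len(P),P.mean(0),P.min(0),P.max(0))
"
```

```text
rim top [ 0.67254317 -0.02527478  0.195     ] side [ 0.67328153 -0.02553152  0.195     ]
rim top [ 0.67206357 -0.02541396  0.198     ] side [ 0.67281393 -0.02828701  0.198     ]
top 10 [ 0.67113734 -0.02306417  0.22493602] [ 0.66943174 -0.02643172  0.21752218] [ 0.67403609 -0.01922255  0.22780116]
side 20 [ 0.67175554 -0.02738227  0.22167782] [ 0.66904934 -0.03093235  0.21504788] [ 0.67539411 -0.02396435  0.22755899]
```

Request:
servo_tool(
  moves=[
    [160,[0.0005,-0.001,0],0],
    [160,[0,0,-0.001],0],
    [160,[0,0,-0.002],0],
    [160,[0,0,-0.002],0],
    [160,[0,0,-0.001],0],
    [160,[0,0,0],0],
    [160,[0,0,0],0],
    [160,[0,0,0],0],
  ],
)

```text
time: 16.83
tool_pos: [0.5706, -0.0236, 0.1926]
tcp_rot: [-3.138, 0.011, 0.002]
wrist_force: [-0.6, 0.9, -1.8]
width: 0.568
```

```bash
python3 -c "
from jj import *
jaw(TIP,JT)
snap('side','side13'); snap('top','top13'); snap('wrist','wrist13')
jaw(TIP,JT)
s=load('side13')['pixels'][:,:,::-1]; t=load('top13')['pixels'][:,:,::-1]
A=cv2.resize(s[180:240,300:400],None,fx=7,fy=7,interpolation=cv2.INTER_CUBIC)
B=cv2.resize(t[150:250,250:350],None,fx=6,fy=6,interpolation=cv2.INTER_CUBIC)
cv2.imwrite('pics/kA.png',A);cv2.imwrite('pics/kB.png',B)
"
```

```text
t 16.8333 pos [ 0.5706 -0.0236  0.1926] yaw -0.0070 tilt [-0.0015 -0.0036 -1.    ] F [-0.56  0.93 -1.76] w 0.5681 jaw world [ 0.6718 -0.0219  0.2041] shift [0.0012 0.0019 0.0001] qd [ 0.     0.003 -0.002  0.001  0.    -0.   ]
t 16.9833 pos [ 0.5705 -0.0236  0.1925] yaw -0.0071 tilt [-0.0017 -0.0036 -1.    ] F [-0.27  1.33 -1.38] w 0.5711 jaw world [ 0.6717 -0.0219  0.204 ] shift [ 0.0013  0.0019 -0.    ] qd [ 0.001  0.001 -0.    -0.001 -0.001 -0.001]
```

View pics/kA.png

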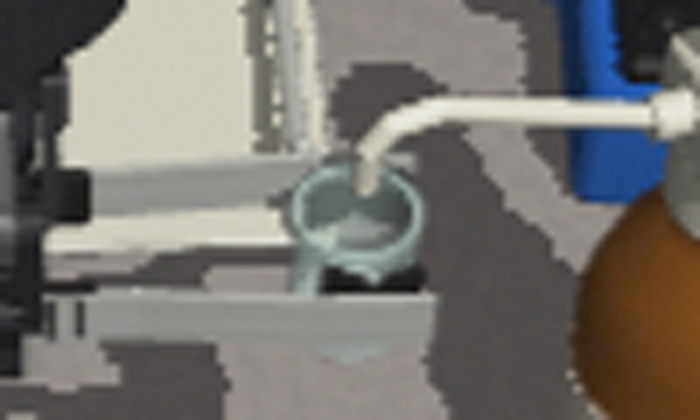

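View pics/kB.png

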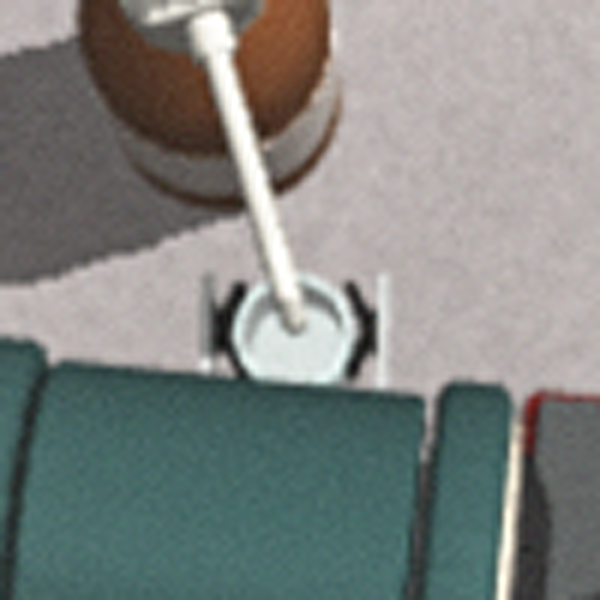

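View pics/side13.png

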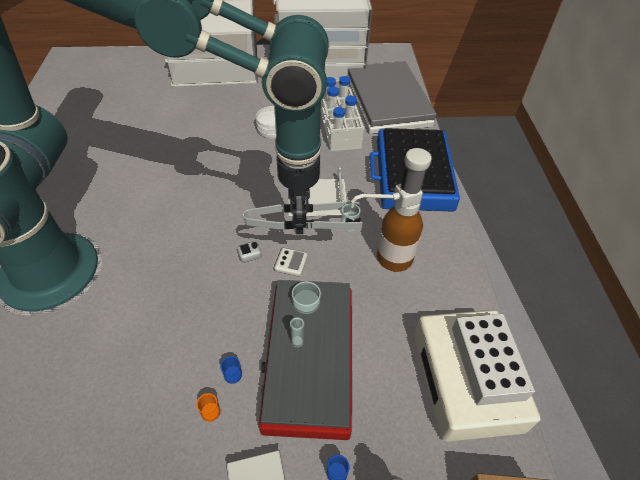

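```bash
python3 -c "
from jj import *
t=load('top13'); s=load('side13')
for z in (.201,.204): print('rim top',onz(t,250+295/6,150+330/6,z),'side',onz(s,300+357/7,180+213/7,z))
print('tip', onz(t,250+296/6,150+325/6,.212))
"
```

```text
rim top [ 0.67281905 -0.02368471  0.201     ] side [ 0.67299819 -0.02386     0.201     ]
rim top [ 0.67233568 -0.0238296   0.204     ] side [ 0.6725277  -0.02664733  0.204     ]
tip [ 0.67259079 -0.02450228  0.212     ]
```

```bash
python3 -c "
from jj import *
print(bot.finish_job()); jaw(TIP,JT)"
```

```text
the job is handed in; nothing more can be done
None
the job is handed in; nothing more can be done
```

The job was handed in at about 17 s of the 54 s, with the arm still holding the jar upright in the tongs under the spout.

- **What I did:** I picked the tongs off their rest, part closed, and lowered the open jaws around the jar on the warming plate. I closed on it with a 30 N squeeze, raised to 32 N for the lift, and carried it over the vial. I then brought it in under the spout from below.
- **Position:** In the last top and side pictures the mouth is centred within 1–2 mm of the spout tip, about 8–11 mm below it and not touching.
- **Grip and tilt:** The gripper width was steady at about 48 mm, the width given for closed on the jar. The tool was tilted by less than 0.25°, and wrist force in every reading stayed under 3 N.
- **Neighbours:** The vial and dish stood where they were in the last side picture.
- **Disagreements:** The mouth height is uncertain by about 3 mm. With it at 0.204 m, the side view puts the mouth about 3 mm off the top view sideways, and they agree best at 0.201 m. On the way down to the jar the arm drifted about 6 mm sideways while the jaws were still above it. I corrected that before going lower, and no picture or force reading showed contact.
- **After handing in:** I tried one more position reading, but the robot no longer answered, so nothing was checked after that point.

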